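# Load the tilted spindle of a tube rotator

## Task

Set up the tube rotator on the bench: thread its three parts onto the tilted spindle, first the white wheel with its hub up and its fork straddling the drive pin so that it lies flat on the flange, then the round spacer ring, then the hexagonal collar, each pushed fully home against the one below. Ease each part down the spindle rather than letting it fall, and leave the glassware and other things on the bench where they are.

Things in the scene. Friction and masses are not known exactly. Their poses are not given: they have to be found in the camera images.
- spindle: Fixed steel spindle, 16 mm thick, 80 mm long, the last 10 mm tapering to 8 mm. Origin: on its axis, on the flat aluminium drive flange (92 mm wide) where the first part lands; z runs out along the spindle, leaning 23 to 35 degrees from vertical, mainly to the robot's right (-y); x points to the drive pin. The tilt stays put (very stiff hinge). No bystander is within 70 mm of it.
- pin (a point): Drive pin of the flange: an upright steel pin 8 mm thick and 16 mm tall, parallel to the spindle and 58 mm from its axis, on the high side of the tilted flange. This point is 5 mm up the pin.
- rotator: White base of the tube rotator, fixed, 150 x 150 x 30 mm, with two cheeks (160 mm over their knobs, 125 mm high) carrying the head; the head's hinge is 100 mm above the table over this origin (centre of the underside), and the flange 55 mm out from the hinge along the spindle.
- wheel: White plastic tube wheel: a disc 92 mm wide and 10 mm thick, with a round hub 40 mm wide rising from it to 40 mm above the underside, and a two-pronged fork on the rim to 66 mm from the axis. Starts flat on the table, hub up. 19.5 mm through bore, 0.1 to 0.22 kg. Origin: centre of the underside; z up through the hub, x towards the fork.
- fork (a point): Middle of the wheel's fork: 58 mm from the wheel's axis along its x, 5 mm above the underside. The slot between the prongs is 16 mm wide (wheel y -8 to +8 mm) and open outwards; the prongs are 7 mm wide and 10 mm thick.
- spacer: Round plain aluminium ring, 62 mm wide, 18 mm thick, 19.5 mm bore, 0.09 to 0.18 kg, lying flat. Origin: its centre, 9 mm above its underside; z along the bore (either face may be up).
- hexcollar: Hexagonal aluminium collar, 56 mm across the flats (flats face its x axis and every 60 degrees from it), 65 mm across the corners, 16 mm thick, 19.5 mm bore, 0.07 to 0.14 kg, lying flat. Origin: its centre, 8 mm above its underside; z along the bore (either face may be up).
- flask: Bystander: standing volumetric flask of glass, 56 mm wide near the foot, neck and stopper at most 24 mm wide from 62 mm up, 152 mm tall. Origin: centre of the underside.
- bottle: Bystander: standing brown bottle, 40 mm wide, 110 mm tall. Origin: centre of the underside.
- jar: Bystander: white jar, 52 mm wide, 70 mm tall. Origin: centre of the underside.
- corkring: Bystander: thick cork flask ring lying flat, 110 mm wide, 60 mm hole, 30 mm thick; not part of the rotator. Origin: centre of the underside.
- beaker: Bystander: glass beaker, 66 mm wide, 90 mm tall. Origin: centre of the underside.
- marker: Bystander: marker pen lying on the table, 132 mm long along its x, 17 mm thick. Origin: near its middle, on the table.
There are look-alikes about, which are no part of the job. What is shaped like the wheel but red or yellow is not meant.

How it is judged (in metres and radians):
On the way, in this order (a step that is already met when the one before it is completed fails the run):
1. the wheel is fully home on the flange, fork over the drive pin (z of wheel in the frame of spindle between -0.003 and 0.003 m and x of wheel in the frame of spindle between -0.004 and 0.004 m and y of wheel in the frame of spindle between -0.004 and 0.004 m and angle between the z axis of wheel and the z axis of spindle, either way round below 0.07 rad and distance between fork and pin below 0.009 m), for 0.2 s.
2. the round spacer is fully home on the wheel's hub (all of step 1 and z of spacer in the frame of spindle between 0.046 and 0.0525 m and x of spacer in the frame of spindle between -0.004 and 0.004 m and y of spacer in the frame of spindle between -0.004 and 0.004 m and angle between the z axis of spacer and the z axis of spindle, either way round below 0.07 rad), for 0.2 s.
3. the hexagonal collar is fully home on the spacer (all of step 2 and z of hexcollar in the frame of spindle between 0.063 and 0.0695 m and x of hexcollar in the frame of spindle between -0.004 and 0.004 m and y of hexcollar in the frame of spindle between -0.004 and 0.004 m and angle between the z axis of hexcollar and the z axis of spindle, either way round below 0.07 rad), for 0.2 s.
At the end, for the whole second after the job is handed in: At rest, along the spindle from the flange: wheel underside within 3 mm, its fork within 9 mm of the pin point, spacer centre at 46 to 52.5 mm, hexagonal collar centre at 63 to 69.5 mm; each within 4 mm of the axis in x and y, square to 0.07 rad, slower than 20 mm/s (all of step 3 and linear speed of each of wheel, spacer, hexcollar below 0.02 m/s); the robot touches nothing.
It fails at once if a bystander is pushed more than 30 mm or tipped over (distance of any of flask, bottle, jar, corkring, beaker, marker from where it was at the start of the episode above 0.03 m or angle between any of flask, bottle, jar, corkring, beaker's own z axis and vertical above 0.5 rad).
It fails at once if the wheel is let fall down the spindle (over 0.5 m/s within 90 mm of its foot) (distance between wheel and spindle below 0.09 m and linear speed of wheel above 0.5 m/s).
It fails at once if the spacer is let fall down the spindle (over 0.5 m/s within 90 mm of its foot) (distance between spacer and spindle below 0.09 m and linear speed of spacer above 0.5 m/s).
It fails at once if the hexcollar is let fall down the spindle (over 0.5 m/s within 90 mm of its foot) (distance between hexcollar and spindle below 0.09 m and linear speed of hexcollar above 0.5 m/s).
It also fails if it takes over 72 s, if anything falls off the work surface, if the arm or the gripper's body presses on something with over 40 N, if the wrist force passes 120 N, or if a joint passes its speed limit or range.

## Robot

A 7-joint arm with a two-finger parallel gripper is mounted at the origin on the work surface. World frame = base frame: x ahead of the robot, y to its left, z up, the work surface at z = 0. Lengths are in mm, angles in rad, forces in N, time in s.
With the tool pointing down it reaches from about 350 to 775 mm from the base axis. Payload 3.1 kg.
Tool frame: the origin (TCP) lies on the centre line of the jaws, within the pads' length; the fingertips stand 22 mm ahead of it and the grasp point (between the pads) lies 3 mm ahead of it; z points along the fingers, y is the line along which they close (so a half turn about z gives the same grasp; the last joint's range is limited). The gripper opens to 85 mm and grips with 20 to 120 N. Pads are 22 mm wide; open, the fingers measure 114 mm over their backs; the gripper's body (76 mm by 85 mm) begins 54 mm behind the grasp point. The pads swing forward as they close: fully open they stand 13 mm farther back than shut.
Start: joints at [-1.359, 0.311, 0.014, 1.512, -0.004, 1.319, -0.027], TCP at [138.067, 532.404, 253.304] pointing down, gripper open.
Joint ranges: [-2.7, 2.7], [-0.3, 1.91], [-1.27, 1.3], [0.12, 2.57], [-1.44, 4.58], [0.2, 2.03], [-3.05, 3.05]. Speed limits (rad/s): [2.79, 2.79, 3.14, 3.14, 3.14, 3.14, 3.14].

## Interface

Orientations are given as a unit quaternion [w, x, y, z].
In Python, from station import state, camera, hand_in gives the robot as it stands.
- The arm moves only by the tool move_arm, never from a script. Its argument "steps" is a list of rows, each an object with "xyz": the shift along the tool's x, y, z in cm, a list of three; "twist": the turn, a rotation vector about the tool's x, y, z in rad, a list of three; "gripper": the closure, from -1 (fully open) to 1 (shut). A call has 1 to 12 rows; each row shifts and turns the commanded pose from where the row before left it, along the tool's axes as they then stand; what a row does not reach is not made up. A row lasts 1/12 s, in which the tool goes at most 41.7 mm and 7.16 degrees, less where a joint would pass 70% of its speed; a pose out of reach is approached as far as the arm can. A call with a gripper value outside its range is refused whole. The fingers move at their own pace and stop on an object; the grip force is fixed at half the most. Time passes only in rows, so rows that do not move let the fingers close. It gives the time, the measured TCP pose, the force, the opening and the grip force at its end, in the units of the state.
- state(): the state, without advancing time (a new reading comes with each control period).
- camera(name): name is "scene" or "top" or "wrist"; returns a dict with "image" (480x640x3 uint8, blue, green, red), "range_z" (480x640 float32, mm along the optical axis (not along the pixel's ray), 0 where there is no reading), "fovy" (degrees; the focal length in pixels is half the picture's height over the tangent of half this angle, whatever the lens; pixels are square), "cx", "cy" (the principal point, pixels), "rvec" (rotation vector, rad) and "tvec" (3), from world to camera coordinates, as OpenCV has them. Camera axes: x right, y down, z forward; pixel columns grow to the right and rows downward; lengths in mm; the calibration is good to about 2 mm. A picture is of the moment at which its call begins.
- hand_in(): hands the job in; it is judged then, once.
The state is a dict: "clock": time; "joints": joint angles; "qd": joint speeds; "tau": joint torques, N m; "eef_pos": TCP position; "eef_rot": TCP orientation; "ft_force": force on the tool from outside, world axes, zero at the start; "moment": the same for the moment, N m; "gripper_width": finger opening in mm; "finger_force": force on a finger pad.
Only numpy, scipy, OpenCV 4.12 (cv2) and the standard library are available. Lean on these libraries where they do the work, as an engineer would, in place of code of your own. Each camera call takes 0.05 s, during which the arm holds its last target. There are 200 camera calls.

## Working session

There is one attempt and no reset: what is moved stays moved. The work goes in short steps, Python scripts to look and compute and a tool call to move; the robot and the scene stay as the last step left them, time stands still between calls to the robot, and variables do not carry over. Pictures are saved under pics/ and viewed, at most 10 in all, crops included, and the job is handed in when it is done.

Besides the shell and the picture viewer there is one more tool, called as name(argument=value, ...), one argument or row to a line, values as JSON. move_arm: Moves the arm, as the interface text tells. Its arguments: {"type":"object","properties":{"steps":{"type":"array","items":{"type":"object","properties":{"xyz":{"type":"array","items":{"type":"number"}},"twist":{"type":"array","items":{"type":"number"}},"gripper":{"type":"number"}}}}},"required":["steps"]}

```bash
ls; mkdir -p pics; python3 - <<'E'
from station import state,camera
import cv2,pickle,numpy as np
d={}
for n in("scene","top"):
    c=camera(n);d[n]=c;cv2.imwrite(f"pics/{n}0.png",c["image"])
    print(n,c["fovy"],c["cx"],c["cy"],c["rvec"],c["tvec"],(c["range_z"]>0).mean())
    R=cv2.Rodrigues(np.array(c["rvec"]))[0];print(-R.T@np.array(c["tvec"]).ravel())
pickle.dump(d,open("d0.pkl","wb"))
print(state())
E
```

```text
pics
scene 56.39979799533631 320.8867481806411 246.42141227009319 [ 0.69366457  2.74171491 -0.9316181 ] [ 529.18844809   -9.93786316 1194.55631953] 0.9960546875
[821.30646943 392.62621359 937.23226306]
top 53.02035682341016 319.3420747448668 244.8697620370565 [ 2.16603063 -2.00125369  0.26086626] [-166.05277452  559.52411873  915.72955081] 0.9958430989583333
[ 324.45481424 -134.77642043 1027.50462948]
{'clock': 0.1, 'joints': array([-1.35871901,  0.31163843,  0.01399471,  1.51290012, -0.00441764,
        1.31921518, -0.02721273]), 'qd': array([-0.00028174, -0.00262223, -0.00194779, -0.00390166, -0.00091974,
       -0.00269691, -0.00124963]), 'tau': array([ 5.00517435e-04, -3.80849755e+01,  1.46613610e-01, -2.31242770e+01,
        1.24640341e-02,  8.02550116e-03, -1.13140175e-05]), 'eef_pos': array([137.91031295, 531.79522748, 252.33226619]), 'eef_rot': array([-9.86452284e-05,  1.26519732e-01,  9.91963519e-01, -1.06050476e-03]), 'ft_force': array([ 0.50409932, -0.3399219 , -0.77510884]), 'moment': array([-0.00903286, -0.01713082, -0.04445837]), 'finger_force': 0.0, 'gripper_width': 85.17582384195248}
```

View pics/scene0.png

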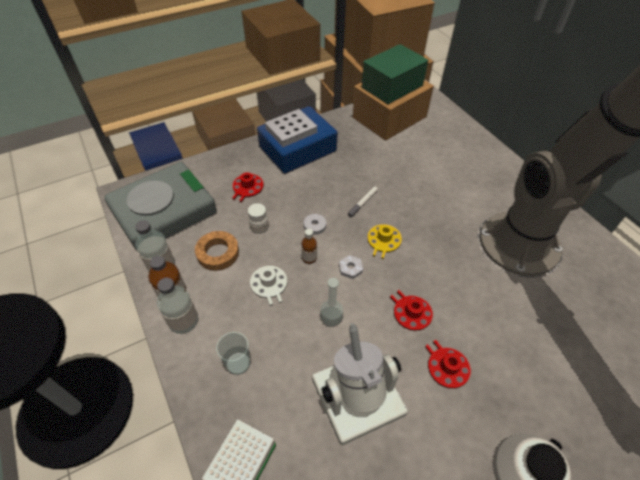

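View pics/top0.png

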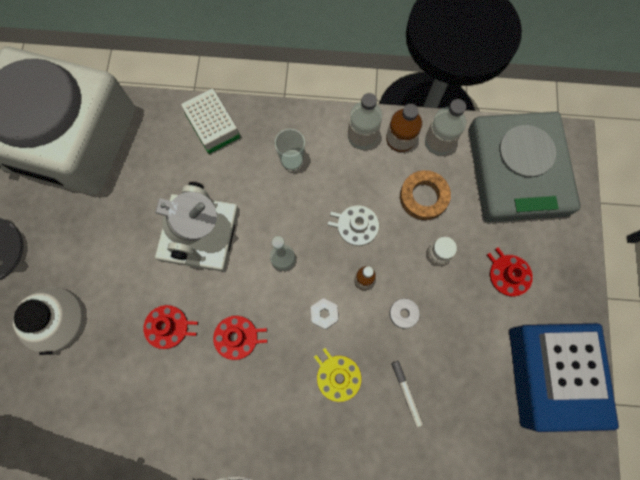

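The scene view shows the white wheel at (268,282), spacer ring (315,223), hex collar (350,266) and rotator (360,385). In the top view they are at (358,225), (405,313), (324,313) and (195,225), with the spindle leaning to the image right and the pin near (163,207).

```bash
cat > h.py <<'E'
import numpy as np,cv2
def cam(c):
    R=cv2.Rodrigues(np.array(c["rvec"],float))[0];t=np.array(c["tvec"],float).ravel()
    return R,t,240/np.tan(np.radians(c["fovy"])/2)
def cloud(c):
    R,t,f=cam(c);v,u=np.mgrid[:480,:640];z=c["range_z"].astype(float)
    p=np.stack([(u-c["cx"])/f*z,(v-c["cy"])/f*z,z],-1)
    return (p-t)@R          # world points, HxWx3
def plane(c,uv,h):
    R,t,f=cam(c);uv=np.atleast_2d(uv).astype(float)
    d=np.c_[(uv[:,0]-c["cx"])/f,(uv[:,1]-c["cy"])/f,np.ones(len(uv))]@R;o=-R.T@t
    return o+d*((h-o[2])/d[:,2])[:,None]
def project(c,p):
    R,t,f=cam(c);q=np.atleast_2d(p)@R.T+t
    return q[:,:2]/q[:,2:]*f+[c["cx"],c["cy"]]
E
python3 - <<'E'
import pickle;from h import *
d=pickle.load(open("d0.pkl","rb"))
np.set_printoptions(precision=1,suppress=True)
for n,P in(("top",dict(wheel=(358,225),spacer=(405,313),hex=(324,313))),("scene",dict(wheel=(268,282),spacer=(315,223),hex=(350,266)))):
    c=d[n];W=cloud(c);img=c["image"].astype(int)
    print(n,"table",np.median(W[300:340,300:420,2]) if n=="top" else np.median(W[290:320,230:250,2]))
    for k,(u,v) in P.items():
        w=W[v-32:v+32,u-36:u+36];z=w[...,2]
        ce=W[v-3:v+4,u-3:u+4].reshape(-1,3)
        r=np.linalg.norm(w[...,:2]-np.median(ce[:,:2],0),axis=-1)
        m=(z>5)&(r<75)
        n_,lab,st,cc=cv2.connectedComponentsWithStats(m.astype(np.uint8))
        l=1+np.argmax(st[1:,4]);q=w[lab==l]
        print(k,st[l,4],"mean",q.mean(0),"z pct",np.percentile(q[:,2],[10,50,90,98]),"minrect",cv2.minEnclosingCircle(q[:,:2].astype(np.float32)))
        if k=="wheel":
            t=q[q[:,2]>33];print(" hub top",len(t),t.mean(0),cv2.minEnclosingCircle(t[:,:2].astype(np.float32)))
# spindle
Q=[]
for n,(u0,v0,u1,v1) in(("top",(140,170,250,275)),("scene",(305,310,415,445))):
    w=cloud(d[n])[v0:v1,u0:u1].reshape(-1,3);Q.append(w[w[:,2]>30])
    print(n,len(w),w[np.argmax(w[:,2])], np.percentile(w,[2,50,98],axis=0))
Q=np.vstack(Q);np.save("Q.npy",Q)
# flange plane RANSAC with tilted normal
Q=Q[Q[:,2]>110];g=np.random.default_rng(0);best=(0,)
for i in range(4000):
    a,b,e=Q[g.choice(len(Q),3,False)];nn=np.cross(b-a,e-a);L=np.linalg.norm(nn)
    if L<200: continue
    nn/=L;nn*=np.sign(nn[2])
    if not .8<nn[2]<.94: continue
    I=abs((Q-a)@nn)<1.5
    if I.sum()>best[0]:best=(I.sum(),nn,a,I)
I=best[3];m=Q[I].mean(0);nn=np.linalg.svd(Q[I]-m)[2][2];nn*=np.sign(nn[2])
print("flange",best[0],len(Q),"n",nn.round(4),"tilt",np.degrees(np.arccos(nn[2])),"m",m)
h=(Q-m)@nn;S=Q[(h>22)&(h<95)];print("spindle pts",len(S),h.max())
s=S.mean(0);ax=np.linalg.svd(S-s)[2][0];ax*=np.sign(ax[2]);print("axis pts",s,ax.round(4))
E
```

```text
top table 0.684937697506419
wheel 1341 mean [ 638.5 -198.5   15.3] z pct [ 7.7 10.6 38.9 41.7] minrect ((641.1227416992188, -191.2922821044922), 55.80026626586914)
 hub top 214 [ 639.7 -201.8   39.3] ((640.38720703125, -202.22055053710938), 20.166173934936523)
spacer 646 mean [ 452.7 -309.3   17.4] z pct [14.9 17.7 20.  21. ] minrect ((453.27166748046875, -309.7816467285156), 30.989492416381836)
hex 563 mean [ 439.2 -141.9   15.7] z pct [13.2 15.8 18.3 19.9] minrect ((439.5194091796875, -141.7395477294922), 31.325496673583984)
scene table -0.6388381742320257
wheel 964 mean [ 644.3 -193.5   15.5] z pct [ 7.3 10.2 38.1 40.5] minrect ((645.9381713867188, -192.3876495361328), 58.03480911254883)
 hub top 152 [ 642.2 -200.6   38.5] ((641.2055053710938, -201.57269287109375), 20.682628631591797)
spacer 330 mean [ 455.1 -307.7   16. ] z pct [11.8 16.7 19.  20.6] minrect ((453.1794738769531, -310.12835693359375), 33.037681579589844)
hex 376 mean [ 442.3 -140.    14.2] z pct [10.2 14.6 17.1 18.6] minrect ((441.7204895019531, -143.23736572265625), 32.85734176635742)
top 11550 [ 324.5 -134.8 1027.5] [[503.8  39.7  -3.4]
 [592.4 133.9   2.9]
 [740.3 283.6 176.6]]
scene 14850 [821.3 392.6 937.2] [[412.6 -42.6  -3.9]
 [590.6 141.2   2.6]
 [708.7 254.9 179.1]]
flange 2231 5660 n [-0.  -0.4  0.9] tilt 25.61444234372151 m [592.9 130.7 152.5]
spindle pts 365 913.598855293152
axis pts [590.5 103.3 201.4] [-0.1 -0.5  0.9]
```

```bash
python3 - <<'E'
import cv2
a=cv2.imread("pics/scene0.png")[300:450,290:430];b=cv2.imread("pics/top0.png")[165:285,135:255]
k=lambda x:cv2.resize(x,(400,400*x.shape[0]//x.shape[1]),interpolation=cv2.INTER_CUBIC)
A,B=k(a),k(b);h=min(len(A),len(B));cv2.imwrite("pics/zoom.png",cv2.hconcat([A[:h],B[:h]]))
E
```

```text
(no output)
```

View pics/zoom.png

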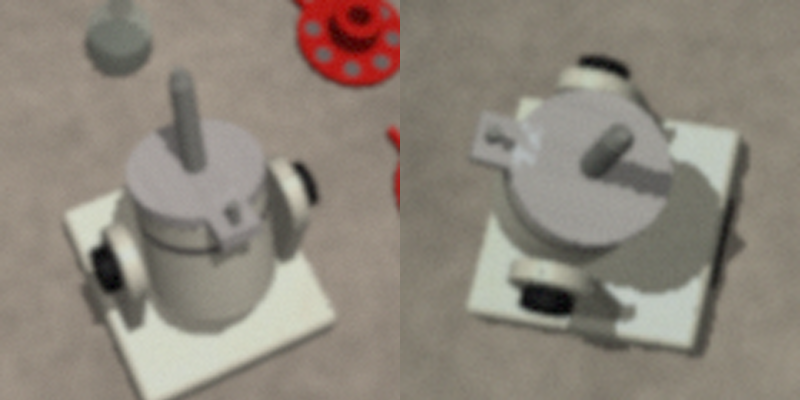

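The zoom shows the flange disc, the spindle leaning right, and the pin on its tab near top px (164,205) / scene px (372,375).

```bash
cat >> h.py <<'E'
def rays(c,uv):
    R,t,f=cam(c);d=np.array([(uv[0]-c["cx"])/f,(uv[1]-c["cy"])/f,1])@R
    return -R.T@t,d/np.linalg.norm(d)
def tri(*obs):
    A=np.zeros((3,3));b=np.zeros(3)
    for c,uv in obs:
        o,d=rays(c,uv);M=np.eye(3)-np.outer(d,d);A+=M;b+=M@o
    p=np.linalg.solve(A,b)
    return p,[np.linalg.norm((np.eye(3)-np.outer(d,d))@(p-o)) for o,d in (rays(*x) for x in obs)]
def flange(Q):
    Q=Q[(Q[:,2]>110)&(Q[:,2]<260)];g=np.random.default_rng(0);best=(0,)
    for i in range(4000):
        a,b,e=Q[g.choice(len(Q),3,False)];n=np.cross(b-a,e-a);L=np.linalg.norm(n)
        if L<200: continue
        n*=np.sign(n[2])/L
        if not .8<n[2]<.94: continue
        I=abs((Q-a)@n)<2
        if I.sum()>best[0]:best=(I.sum(),I)
    I=best[1];m=Q[I].mean(0);n=np.linalg.svd(Q[I]-m)[2][2];n*=np.sign(n[2]);h=(Q-m)@n
    foot=Q[abs(h)<2]
    def circ(P):  # disc centre in plane, by enclosing circle of the middle 92 mm disc
        e1=np.cross(n,[0,0,1.]);e1/=np.linalg.norm(e1);e2=np.cross(n,e1)
        xy=np.c_[(P-m)@e1,(P-m)@e2];c0=np.zeros(2)
        im=np.zeros((200,200),np.uint8)
        for x,y in xy: cv2.circle(im,(int(x+100.5),int(y+100.5)),1,255,-1)
        im=cv2.morphologyEx(im,cv2.MORPH_CLOSE,np.ones((5,5)))
        k=np.zeros((93,93),np.float32);cv2.circle(k,(46,46),46,1,-1)
        s=cv2.filter2D(im.astype(np.float32),-1,k);w=np.argwhere(s>s.max()*.999).mean(0)
        return m+(w[1]-100)*e1+(w[0]-100)*e2
    S=Q[(h>8)&(h<90)]
    return m,n,circ(foot),S,h
E
python3 - <<'E'
import pickle;from h import *
d=pickle.load(open("d0.pkl","rb"));np.set_printoptions(precision=2,suppress=True)
T,S=d["top"],d["scene"]
box=dict(top=(140,170,250,275),scene=(305,310,415,445))
for nm in("top","scene","both"):
    Q=np.vstack([cloud(d[k])[b[1]:b[3],b[0]:b[2]].reshape(-1,3) for k,b in box.items() if nm in(k,"both")])
    m,n,ft,sp,h=flange(Q)
    e=sp-ft;t=e@n;rr=np.linalg.norm(e-np.outer(t,n),axis=1);sp=sp[(rr<25)&(t>12)]
    t=(sp-ft)@n;A=np.c_[np.ones(len(t)),t];co=np.linalg.lstsq(A,sp,rcond=None)[0]
    print(nm,"n",n,"foot",ft,"spindle n",len(sp),"foot",co[0],"axis",co[1]/np.linalg.norm(co[1]),"len",t.max())
p,r=tri((T,(164.1,205.5)),(S,(372,375)));print("pin",p,r)
for k,(u,v) in(("top",(358,225)),("scene",(268,282))):
    W=cloud(d[k])[v-35:v+35,u-40:u+40].reshape(-1,3);c=np.array([640.8,-201.9])
    r=np.linalg.norm(W[:,:2]-c,axis=1);q=W[(W[:,2]>5)&(W[:,2]<14)&(r>52)&(r<68)]
    print(k,"fork",len(q),q.mean(0),"ang",np.degrees(np.arctan2(*(q.mean(0)[:2]-c)[::-1])))
for k,(u,v) in(("top",(324,313)),("scene",(350,266))):
    W=cloud(d[k])[v-25:v+25,u-25:u+25];m=(W[...,2]>6).astype(np.uint8)
    q=W[m>0];c=q[:,:2].mean(0);q=q[:,:2]-c;r=np.hypot(*q.T);a=np.arctan2(q[:,1],q[:,0])
    s=r>28;print(k,"hex corner ang mod60",np.degrees(np.angle(np.exp(6j*a[s]).mean()))/6)
E
```

```text
top n [-0.03 -0.42  0.91] foot [591.99 124.28 149.85] spindle n 142 foot [584.03 128.74 151.65] axis [ 0.04 -0.47  0.88] len 85.07837700618377
scene n [-0.04 -0.43  0.9 ] foot [593.52 124.49 149.32] spindle n 271 foot [595.54 129.88 151.95] axis [-0.05 -0.46  0.88] len 81.45056296637651
both n [-0.04 -0.43  0.9 ] foot [592.32 124.4  149.45] spindle n 412 foot [593.2  129.81 152.05] axis [-0.05 -0.47  0.88] len 85.5007751991401
pin [595.59 172.05 176.29] [np.float64(1.0266249693169378), np.float64(1.0266249693171128)]
top fork 55 [ 649.57 -151.05    8.59] ang 80.21380649155724
scene fork 39 [ 651.36 -147.41    8.84] ang 79.03403019037164
top hex corner ang mod60 6.404371536601272
scene hex corner ang mod60 -25.30951551088027
```

move_arm(
  steps=[
    {"xyz": [0,0,-4],"gripper": -1},
  ],
)

```text
invalid input at $.steps[0]: expected keys xyz, twist, gripper
```

move_arm(
  steps=[
    {"xyz": [-2.5,-1.4,-1],"twist": [0,0,0],"gripper": -1},
    {"xyz": [-2.5,-1.4,-1],"twist": [0,0,0],"gripper": -1},
    {"xyz": [-2.5,-1.4,-1],"twist": [0,0,0],"gripper": -1},
    {"xyz": [-2.5,-1.4,-1],"twist": [0,0,0],"gripper": -1},
    {"xyz": [-2.5,-1.4,-1],"twist": [0,0,0],"gripper": -1},
    {"xyz": [-2.5,-1.4,-1],"twist": [0,0,0],"gripper": -1},
    {"xyz": [-2.5,-1.4,-1],"twist": [0,0,0],"gripper": -1},
    {"xyz": [-2.5,-1.4,-1],"twist": [0,0,0],"gripper": -1},
    {"xyz": [-2.5,-1.4,-1],"twist": [0,0,0],"gripper": -1},
    {"xyz": [-2.5,-1.4,-1],"twist": [0,0,0],"gripper": -1},
  ],
)

```text
clock: 0.93
eef_pos: [345.5, 332.8, 353.4]
eef_rot: [-0.0, 0.126, 0.992, -0.0]
ft_force: [1.4, 0.6, -0.0]
gripper_width: 85.3
finger_force: 0.0
```

move_arm(
  steps=[
    {"xyz": [-2.5,-1.4,0],"twist": [0,0,0],"gripper": -1},
    {"xyz": [-2.5,-1.4,0],"twist": [0,0,0],"gripper": -1},
    {"xyz": [-2.5,-1.4,0],"twist": [0,0,0],"gripper": -1},
    {"xyz": [-2.5,-1.4,0],"twist": [0,0,0],"gripper": -1},
    {"xyz": [-2.5,-1.4,0],"twist": [0,0,0],"gripper": -1},
    {"xyz": [-2.5,-1.4,0],"twist": [0,0,0],"gripper": -1},
    {"xyz": [-2.5,-1.4,0],"twist": [0,0,0],"gripper": -1},
    {"xyz": [-1.5,-1.4,0],"twist": [0,0,0],"gripper": -1},
    {"xyz": [0,0,0],"twist": [0,0,0],"gripper": -1},
    {"xyz": [0,0,0],"twist": [0,0,0],"gripper": -1},
  ],
)

```text
clock: 1.77
eef_pos: [501.1, 176.4, 352.7]
eef_rot: [-0.001, 0.128, 0.992, -0.0]
ft_force: [0.1, 0.5, -0.6]
gripper_width: 85.4
finger_force: 0.0
```

```bash
python3 - <<'E'
from station import state,camera
import pickle;from h import *
np.set_printoptions(precision=2,suppress=True)
c=camera("wrist");s=state();pickle.dump((c,s),open("w1.pkl","wb"));cv2.imwrite("pics/w1.png",c["image"])
R,t,f=cam(c);print(s["eef_pos"],s["eef_rot"],s["ft_force"],s["joints"],"cam",-R.T@t,R,f)
W=cloud(c);print(np.percentile(W[...,2],[1,50,99]))
E
```

```text
[500.38 178.24 352.75] [-0.    0.13  0.99  0.  ] [ 0.14 -0.2   0.48] [-0.67  0.25  0.38  1.37 -0.09  1.54  1.03] cam [438.47 193.31 473.87] [[ 0.25  0.97 -0.  ]
 [ 0.94 -0.24  0.26]
 [ 0.25 -0.07 -0.97]] 343.56479144177797
[ -1.27   2.1  433.62]
```

View pics/w1.png

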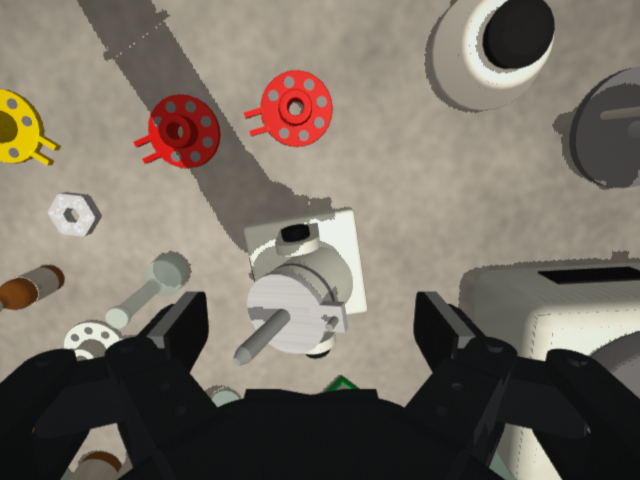

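The wrist view shows the flange disc centred near (292,313), spindle tip (243,357), pin (330,322), plus the hex collar (74,214).

```bash
cat > sp.py <<'E'
from h import *
def measure(c,box):
    """foot, axis, tip, pin dir from one camera's cloud"""
    W=cloud(c)[box[1]:box[3],box[0]:box[2]].reshape(-1,3)
    m,n,ft,S,h=flange(W)
    o=-cam(c)[0].T@cam(c)[1]
    e=S-ft;t=e@n;rr=np.linalg.norm(e-np.outer(t,n),axis=1)
    sp=S[(rr<15)&(t>5)&(t<70)]
    # surface points on the near side: solve for axis point+direction with 8 mm radius
    from scipy.optimize import least_squares
    e1=np.cross(n,[1.,0,0]);e1/=np.linalg.norm(e1);e2=np.cross(n,e1)
    def f(p):
        b=ft+p[0]*e1+p[1]*e2;a=n+p[2]*e1+p[3]*e2;a/=np.linalg.norm(a);q=sp-b
        return np.linalg.norm(q-np.outer(q@a,a),axis=1)-8
    r=least_squares(f,np.zeros(4),loss="soft_l1");p=r.x
    b=ft+p[0]*e1+p[1]*e2;a=n+p[2]*e1+p[3]*e2;a/=np.linalg.norm(a)
    P=W[(abs((W-b)@n-8)<7)];q=P-b;q=q-np.outer(q@n,n);k=np.linalg.norm(q,axis=1);P=P[(k>52)&(k<64)&((P-b)@n>4)]
    print("n",n,"disc",ft,"| cyl foot",b,"axis",a,"rms",np.sqrt((r.fun**2).mean()),len(sp),"h",((S-ft)@n)[rr<15].max(),"| pin",len(P),P.mean(0) if len(P) else "")
E
python3 - <<'E'
import pickle;from sp import *
np.set_printoptions(precision=3,suppress=True)
c,s=pickle.load(open("w1.pkl","rb"));measure(c,(225,250,370,375))
d=pickle.load(open("d0.pkl","rb"))
measure(d["top"],(140,170,250,275));measure(d["scene"],(305,310,415,445))
E
```

```text
n [-0.038 -0.426  0.904] disc [591.782 123.919 150.731] | cyl foot [592.45  122.856 150.258] axis [-0.037 -0.427  0.903] rms 0.4520678065490259 858 h 81.03384757527905 | pin 69 [594.38  172.793 184.771]
n [-0.031 -0.421  0.906] disc [591.985 124.278 149.847] | cyl foot [592.217 123.826 149.645] axis [-0.04  -0.431  0.902] rms 0.42818047974361506 88 h 85.07837700618377 | pin 12 [592.873 172.109 183.662]
n [-0.036 -0.428  0.903] disc [593.519 124.492 149.318] | cyl foot [592.764 123.746 148.933] axis [-0.038 -0.437  0.899] rms 0.9085403349223192 227 h 81.45056296637651 | pin 25 [597.76  173.875 183.372]
```

move_arm(
  steps=[
    {"xyz": [0,-3,0],"twist": [0,0,0],"gripper": -1},
    {"xyz": [0,-3,0],"twist": [0,0,0],"gripper": -1},
    {"xyz": [0,-3,0],"twist": [0,0,0],"gripper": -1},
    {"xyz": [0,0,0],"twist": [0,0,0],"gripper": -1},
    {"xyz": [0,0,0],"twist": [0,0,0],"gripper": -1},
    {"xyz": [0,0,0],"twist": [0,0,0],"gripper": -1},
  ],
)

```text
clock: 2.32
eef_pos: [477.6, 93.0, 353.3]
eef_rot: [-0.0, 0.125, 0.992, 0.001]
ft_force: [-0.6, 0.6, -0.1]
gripper_width: 85.6
finger_force: 0.0
```

```bash
python3 - <<'E'
from station import state,camera
import pickle;from sp import *
np.set_printoptions(precision=3,suppress=True)
c=camera("wrist");s=state();pickle.dump((c,s),open("w2.pkl","wb"));cv2.imwrite("pics/w2.png",c["image"])
u=project(c,[592,124,150])[0].astype(int);print(s["eef_pos"],u)
measure(c,(u[0]-70,u[1]-65,u[0]+75,u[1]+60))
E
```

```text
[477.738  93.418 353.163] [366 316]
n [-0.037 -0.427  0.904] disc [591.406 123.971 150.617] | cyl foot [592.373 122.924 150.163] axis [-0.038 -0.428  0.903] rms 0.36585093873599656 706 h 81.06286819086537 | pin 0
```

View pics/w2.png

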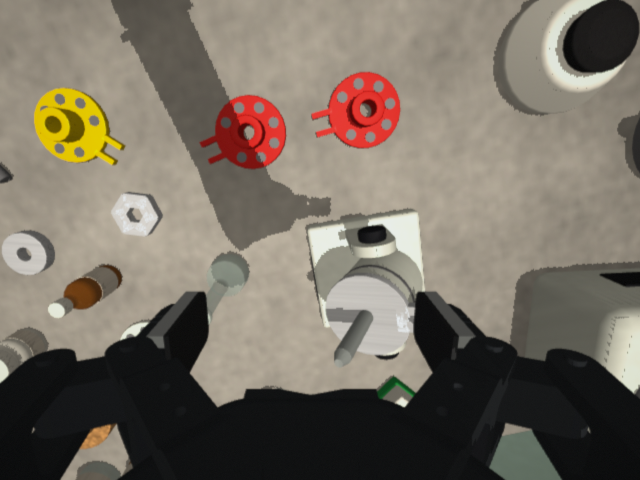

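Spindle is consistent: foot (592.4,123,150.2), axis (-0.038,-0.427,0.9035), pin nearly straight uphill. Go for the wheel.

move_arm(
  steps=[
    {"xyz": [0,0,0],"twist": [0,0,0.12],"gripper": -1},
    {"xyz": [0,0,0],"twist": [0,0,0.12],"gripper": -1},
    {"xyz": [0,0,0],"twist": [0,0,0.12],"gripper": -1},
    {"xyz": [0,0,0],"twist": [0,0,0.12],"gripper": -1},
    {"xyz": [0,0,0],"twist": [0,0,0.12],"gripper": -1},
    {"xyz": [0,0,0],"twist": [0,0,0.12],"gripper": -1},
    {"xyz": [0,0,0],"twist": [0,0,0.12],"gripper": -1},
    {"xyz": [0,0,0],"twist": [0,0,0.12],"gripper": -1},
    {"xyz": [0,0,0],"twist": [0,0,0.12],"gripper": -1},
    {"xyz": [0,0,0],"twist": [0,0,0.12],"gripper": -1},
    {"xyz": [0,0,0],"twist": [0,0,0.12],"gripper": -1},
    {"xyz": [0,0,0],"twist": [0,0,0.12],"gripper": -1},
  ],
)

```text
clock: 3.37
eef_pos: [478.0, 93.3, 352.9]
eef_rot: [-0.0, 0.75, 0.662, -0.0]
ft_force: [-0.1, -0.4, 0.2]
gripper_width: 85.4
finger_force: 0.0
```

move_arm(
  steps=[
    {"xyz": [-2.4,1.95,0],"twist": [0,0,0.06],"gripper": -1},
    {"xyz": [-2.4,1.95,0],"twist": [0,0,0],"gripper": -1},
    {"xyz": [-2.4,1.95,0],"twist": [0,0,0],"gripper": -1},
    {"xyz": [-2.4,1.95,0],"twist": [0,0,0],"gripper": -1},
    {"xyz": [-2.4,1.95,0],"twist": [0,0,0],"gripper": -1},
    {"xyz": [-2.4,1.95,0],"twist": [0,0,0],"gripper": -1},
    {"xyz": [-2.4,1.95,0],"twist": [0,0,0],"gripper": -1},
    {"xyz": [-2.4,1.95,0],"twist": [0,0,0],"gripper": -1},
    {"xyz": [-2.4,1.95,0],"twist": [0,0,0],"gripper": -1},
    {"xyz": [-2.4,1.95,0],"twist": [0,0,0],"gripper": -1},
    {"xyz": [-2.4,1.95,0],"twist": [0,0,0],"gripper": -1},
    {"xyz": [0,0,0],"twist": [0,0,0],"gripper": -1},
  ],
)

```text
clock: 4.37
eef_pos: [643.6, -212.1, 348.9]
eef_rot: [-0.0, 0.77, 0.637, -0.003]
ft_force: [-1.5, -0.3, -0.8]
gripper_width: 85.1
finger_force: 0.0
```

move_arm(
  steps=[
    {"xyz": [0,0,2.5],"twist": [0,0,0],"gripper": -1},
    {"xyz": [0,0,2.5],"twist": [0,0,0],"gripper": -1},
    {"xyz": [0,0,2.5],"twist": [0,0,0],"gripper": -1},
    {"xyz": [0,0,2.5],"twist": [0,0,0],"gripper": -1},
    {"xyz": [0,0,2.5],"twist": [0,0,0],"gripper": -1},
    {"xyz": [0,0,0],"twist": [0,0,0],"gripper": -1},
    {"xyz": [0,0,0],"twist": [0,0,0],"gripper": -1},
  ],
)

```text
clock: 4.95
eef_pos: [642.7, -203.8, 226.3]
eef_rot: [-0.002, 0.768, 0.641, -0.001]
ft_force: [-0.6, -0.4, 0.6]
gripper_width: 85.5
finger_force: 0.0
```

```bash
cat > st.py <<'E'
from station import state
from h import *
from scipy.spatial.transform import Rotation as Ro
np.set_printoptions(precision=3,suppress=True)
def show(target=None,zdir=None,xdir=None):
    s=state();q=s["eef_rot"];R=Ro.from_quat([q[1],q[2],q[3],q[0]]).as_matrix()
    print("t",round(s["clock"],2),"tcp",s["eef_pos"],"x",R[:,0],"z",R[:,2],"F",s["ft_force"],"M",s["moment"],"w",s["gripper_width"],s["finger_force"]);print("j",s["joints"])
    if target is not None: print("shift tool cm",R.T@(np.array(target)-s["eef_pos"])/10)
    if zdir is not None:
        z=np.array(zdir,float);z/=np.linalg.norm(z);x=np.array(xdir,float);x-=z*(x@z);x/=np.linalg.norm(x)
        print("twist",Ro.from_matrix(R.T@np.c_[x,np.cross(z,x),z]).as_rotvec())
    return s,R
E
python3 -c "
from st import *
show([641,-202,37],[0,0,-1],[.18,.984,0])"
```

```text
t 4.95 tcp [ 642.707 -203.801  226.319] x [0.179 0.984 0.002] z [-0.004  0.003 -1.   ] F [-0.642 -0.447  0.552] M [-0.036 -0.05   0.012] w 85.46109196107491 0.0
j [-0.07   0.65   0.648  1.174 -0.378  1.437  0.347]
shift tool cm [ 0.11  -0.121 18.933]
twist [-0.004 -0.002  0.001]
```

move_arm(
  steps=[
    {"xyz": [0.1,-0.12,2.5],"twist": [0,0,0],"gripper": -1},
    {"xyz": [0,0,2.5],"twist": [0,0,0],"gripper": -1},
    {"xyz": [0,0,2.5],"twist": [0,0,0],"gripper": -1},
    {"xyz": [0,0,2.5],"twist": [0,0,0],"gripper": -1},
    {"xyz": [0,0,2.5],"twist": [0,0,0],"gripper": -1},
    {"xyz": [0,0,2.5],"twist": [0,0,0],"gripper": -1},
    {"xyz": [0,0,2.0],"twist": [0,0,0],"gripper": -1},
    {"xyz": [0,0,1.6],"twist": [0,0,0],"gripper": -1},
    {"xyz": [0,0,0.3],"twist": [0,0,0],"gripper": -1},
    {"xyz": [0,0,0],"twist": [0,0,0],"gripper": -1},
    {"xyz": [0,0,0],"twist": [0,0,0],"gripper": -1},
  ],
)

```text
clock: 5.87
eef_pos: [643.6, -205.8, 41.5]
eef_rot: [0.002, 0.768, 0.64, 0.001]
ft_force: [0.7, 0.5, 0.5]
gripper_width: 85.7
finger_force: 0.0
```

move_arm(
  steps=[
    {"xyz": [0,0,0],"twist": [0,0,0],"gripper": 1},
    {"xyz": [0,0,0],"twist": [0,0,0],"gripper": 1},
    {"xyz": [0,0,0],"twist": [0,0,0],"gripper": 1},
    {"xyz": [0,0,0],"twist": [0,0,0],"gripper": 1},
    {"xyz": [0,0,0],"twist": [0,0,0],"gripper": 1},
    {"xyz": [0,0,0],"twist": [0,0,0],"gripper": 1},
    {"xyz": [0,0,0],"twist": [0,0,0],"gripper": 1},
    {"xyz": [0,0,0],"twist": [0,0,0],"gripper": 1},
    {"xyz": [0,0,0],"twist": [0,0,0],"gripper": 1},
    {"xyz": [0,0,0],"twist": [0,0,0],"gripper": 1},
  ],
)

```text
clock: 6.7
eef_pos: [642.4, -205.9, 40.8]
eef_rot: [0.001, 0.769, 0.64, 0.001]
ft_force: [-0.0, -0.2, 6.5]
gripper_width: 38.1
finger_force: 60.4
```

```bash
python3 -c "
from st import *
show()"
```

```text
t 6.7 tcp [ 642.408 -205.923   40.772] x [ 0.182  0.983 -0.   ] z [ 0.002 -0.001 -1.   ] F [-0.048 -0.248  6.519] M [ 0.089  0.223 -0.028] w 38.060127923481446 60.39421054534614
j [-0.059  0.797  0.583  1.402 -0.464  1.077  0.421]
```

move_arm(
  steps=[
    {"xyz": [0,0,-1.5],"twist": [0,0,0],"gripper": 1},
    {"xyz": [0,0,-2.5],"twist": [0,0,0],"gripper": 1},
    {"xyz": [0,0,-2.7],"twist": [0,0,0],"gripper": 1},
    {"xyz": [0,0,-2.7],"twist": [0,0,0],"gripper": 1},
    {"xyz": [0,0,-2.7],"twist": [0,0,0],"gripper": 1},
    {"xyz": [0,0,-2.7],"twist": [0,0,0],"gripper": 1},
    {"xyz": [0,0,-2.7],"twist": [0,0,0],"gripper": 1},
    {"xyz": [0,0,-2.7],"twist": [0,0,0],"gripper": 1},
    {"xyz": [0,0,-2.7],"twist": [0,0,0],"gripper": 1},
    {"xyz": [0,0,-2.7],"twist": [0,0,0],"gripper": 1},
    {"xyz": [0,0,-2.0],"twist": [0,0,0],"gripper": 1},
    {"xyz": [0,0,0],"twist": [0,0,0],"gripper": 1},
  ],
)

```text
clock: 7.7
eef_pos: [643.0, -206.8, 320.2]
eef_rot: [0.004, 0.769, 0.64, 0.002]
ft_force: [-0.2, -1.0, 0.4]
gripper_width: 37.9
finger_force: 60.7
```

move_arm(
  steps=[
    {"xyz": [2.5,-1.0,0],"twist": [0,0,0],"gripper": 1},
    {"xyz": [2.5,-1.0,0],"twist": [0,0,0],"gripper": 1},
    {"xyz": [2.5,-1.0,0],"twist": [0,0,0],"gripper": 1},
    {"xyz": [2.5,-1.0,0],"twist": [0,0,0],"gripper": 1},
    {"xyz": [2.5,-1.0,0],"twist": [0,0,0],"gripper": 1},
    {"xyz": [2.5,-1.0,0],"twist": [0,0,0],"gripper": 1},
    {"xyz": [2.5,-1.0,0],"twist": [0,0,0],"gripper": 1},
    {"xyz": [2.5,-1.0,0],"twist": [0,0,-0.11],"gripper": 1},
    {"xyz": [0,0,0],"twist": [0,0.11,0],"gripper": 1},
    {"xyz": [0,0,0],"twist": [0,0.11,0],"gripper": 1},
    {"xyz": [0,0,0],"twist": [0,0.11,0],"gripper": 1},
    {"xyz": [0,0,0],"twist": [0,0.11,0],"gripper": 1},
  ],
)

```text
clock: 8.7
eef_pos: [599.1, 6.0, 314.7]
eef_rot: [-0.15, 0.714, 0.664, 0.161]
ft_force: [-0.1, -0.1, -2.4]
gripper_width: 38.3
finger_force: 60.7
```

move_arm(
  steps=[
    {"xyz": [0,0,0],"twist": [0,0,0],"gripper": 1},
    {"xyz": [0,0,0],"twist": [0,0,0],"gripper": 1},
    {"xyz": [0,0,0],"twist": [0,0,0],"gripper": 1},
  ],
)

```text
clock: 8.95
eef_pos: [599.3, 7.1, 314.7]
eef_rot: [-0.149, 0.714, 0.665, 0.159]
ft_force: [-0.0, 0.4, -1.4]
gripper_width: 38.1
finger_force: 60.7
```

```bash
cat >> st.py <<'E'
FOOT=np.array([592.4,123,150.2]);N=np.array([-.038,-.427,.9035]);N/=np.linalg.norm(N)
X=np.array([.065,.9,.428]);X-=N*(X@N);X/=np.linalg.norm(X);Y=np.cross(N,X)
E
python3 -c "
from st import *
show(FOOT+135.8*N-3.6*X,-N,X)
from station import camera
for n in('top','scene'): cv2.imwrite('pics/%s3.png'%n,camera(n)['image'])
a=cv2.imread('pics/scene3.png')[200:460,230:490];b=cv2.imread('pics/top3.png')[100:300,130:330]
cv2.imwrite('pics/z3.png',cv2.hconcat([cv2.resize(a,(400,400)),cv2.resize(b,(400,400))]))"
```

```text
t 8.95 tcp [599.325   7.082 314.707] x [0.065 0.903 0.425] z [ 0.029  0.424 -0.905] F [-0.027  0.356 -1.382] M [-0.501  0.038 -0.056] w 38.09807868623592 60.72988232597709
j [-0.157  0.448  0.554  1.31  -0.649  1.589  0.331]
shift tool cm [ 3.013 -1.613  6.209]
twist [-0.009  0.004  0.   ]
```

View pics/z3.png

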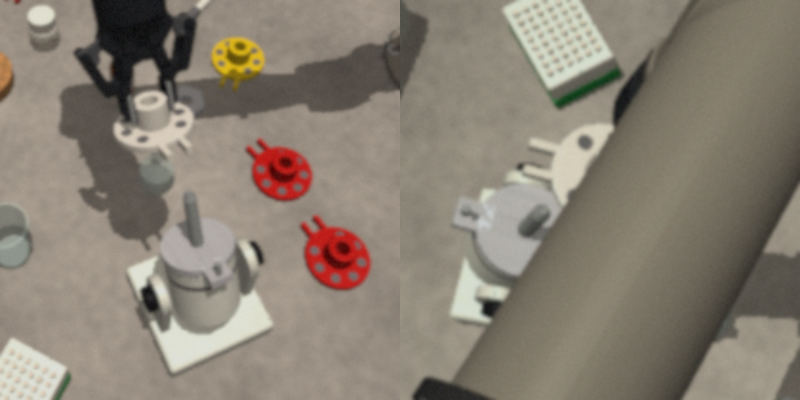

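The wheel is held in the gripper near scene px (328,265), fork towards the pin. I'll measure it in the hand.

```bash
python3 -c "
from st import *
from station import camera
s,R=show()
p=s['eef_pos']
for n in('scene','wrist'):
    c=camera(n);W=((cloud(c)-p)@R);img=c['image'].astype(int)
    # tool-frame points; keep light (white-ish) points around wheel
    m=(W[...,2]>-10)&(W[...,2]<60)&(np.hypot(W[...,0],W[...,1])<85)&(img.min(-1)>90)
    q=W[m];hist,e=np.histogram(q[:,2],np.arange(-10,61,3));print(n,len(q),list(zip(e.astype(int),hist)))
    f=q[(np.hypot(q[:,0],q[:,1])>52)&(q[:,2]>20)];print('fork',len(f),f.mean(0))
    l=f[f[:,1]<0];r=f[f[:,1]>0];print('prongs',l.mean(0),r.mean(0),f[:,0].max())
    ds=q[(q[:,2]>24)&(q[:,2]<36)&(np.hypot(q[:,0],q[:,1])<60)]
    im=np.zeros((200,200),np.uint8)
    for x,y in ds[:,:2]: cv2.circle(im,(int(x+100.5),int(y+100.5)),2,255,-1)
    k=np.zeros((93,93),np.float32);cv2.circle(k,(46,46),46,1,-1)
    sc=cv2.filter2D(im.astype(np.float32),-1,k);w=np.argwhere(sc>sc.max()*.999).mean(0)-100;print('disc centre x,y',w[::-1],'z',np.median(ds[:,2]))
    A=np.c_[ds[:,:2],np.ones(len(ds))];k2=abs(ds[:,2]-np.median(ds[:,2]))<4;print('plane',np.linalg.lstsq(A[k2],ds[k2,2],rcond=None)[0])
    h=q[(q[:,2]<8)&(np.hypot(q[:,0],q[:,1])<30)]
    if len(h)>10: t=h[h[:,2]<np.percentile(h[:,2],60)];print('hub top',np.median(t[:,2]),cv2.minEnclosingCircle(t[:,:2].astype(np.float32)))
"
```

```text
t 9.05 tcp [599.583   8.531 315.469] x [0.061 0.903 0.426] z [ 0.029  0.425 -0.905] F [-0.364  0.669 -1.01 ] M [-0.56   0.102  0.017] w 37.869847288735734 60.73031670413911
j [-0.159  0.447  0.553  1.309 -0.649  1.589  0.332]
scene 1604 [(np.int64(-10), np.int64(8)), (np.int64(-7), np.int64(8)), (np.int64(-4), np.int64(6)), (np.int64(-1), np.int64(106)), (np.int64(2), np.int64(113)), (np.int64(5), np.int64(52)), (np.int64(8), np.int64(51)), (np.int64(11), np.int64(50)), (np.int64(14), np.int64(40)), (np.int64(17), np.int64(39)), (np.int64(20), np.int64(34)), (np.int64(23), np.int64(31)), (np.int64(26), np.int64(31)), (np.int64(29), np.int64(507)), (np.int64(32), np.int64(367)), (np.int64(35), np.int64(76)), (np.int64(38), np.int64(76)), (np.int64(41), np.int64(9)), (np.int64(44), np.int64(0)), (np.int64(47), np.int64(0)), (np.int64(50), np.int64(0)), (np.int64(53), np.int64(0)), (np.int64(56), np.int64(0))]
fork 130 [62.594  0.539 34.733]
prongs [ 62.333 -11.048  34.699] [62.847 11.775 34.766] 69.95619741449082
disc centre x,y [7. 2.] z 31.780616865985877
plane [ 0.015  0.004 31.548]
[... 373 characters left out ...]
(336)), (np.int64(17), np.int64(288)), (np.int64(20), np.int64(256)), (np.int64(23), np.int64(240)), (np.int64(26), np.int64(717)), (np.int64(29), np.int64(15349)), (np.int64(32), np.int64(251)), (np.int64(35), np.int64(97)), (np.int64(38), np.int64(28)), (np.int64(41), np.int64(0)), (np.int64(44), np.int64(0)), (np.int64(47), np.int64(0)), (np.int64(50), np.int64(0)), (np.int64(53), np.int64(0)), (np.int64(56), np.int64(0))]
fork 1443 [59.664 -1.25  30.47 ]
prongs [ 59.47  -12.463  30.556] [59.863 10.263 30.381] 68.4300169688983
disc centre x,y [5. 0.] z 30.11556083110754
plane [ 0.004  0.001 30.058]
hub top -0.06054412623898367 ((9.374518394470215, 0.12210751324892044), 25.944704055786133)
```

move_arm(
  steps=[
    {"xyz": [1.0,-0.55,0],"twist": [-0.009,0.004,0],"gripper": 1},
    {"xyz": [1.0,-0.55,1],"twist": [0,0,0],"gripper": 1},
    {"xyz": [1.0,-0.5,1.5],"twist": [0,0,0],"gripper": 1},
    {"xyz": [0,0,1.5],"twist": [0,0,0],"gripper": 1},
    {"xyz": [0,0,1.5],"twist": [0,0,0],"gripper": 1},
    {"xyz": [0,0,0.5],"twist": [0,0,0],"gripper": 1},
    {"xyz": [0,0,0],"twist": [0,0,0],"gripper": 1},
    {"xyz": [0,0,0],"twist": [0,0,0],"gripper": 1},
    {"xyz": [0,0,0],"twist": [0,0,0],"gripper": 1},
  ],
)

```text
clock: 9.9
eef_pos: [588.3, 59.0, 275.1]
eef_rot: [-0.146, 0.715, 0.663, 0.165]
ft_force: [-0.0, 0.3, -0.8]
gripper_width: 38.4
finger_force: 60.7
```

```bash
python3 -c "
from st import *
show(FOOT+120.3*N-3.5*X,-N,X)
from station import camera
c=camera('scene');cv2.imwrite('pics/scene4.png',c['image']);a=c['image'][260:420,280:440]
w=camera('wrist')['image']
cv2.imwrite('pics/z4.png',cv2.hconcat([cv2.resize(a,(400,400),interpolation=cv2.INTER_CUBIC),cv2.resize(w[180:480,170:470],(400,400))]))"
```

```text
t 9.9 tcp [588.271  59.036 275.074] x [0.065 0.901 0.429] z [ 0.042  0.427 -0.903] F [-0.028  0.292 -0.84 ] M [-0.576  0.087  0.031] w 38.397583423833964 60.73281755670905
j [-0.253  0.409  0.535  1.459 -0.649  1.437  0.303]
shift tool cm [ 0.087 -0.158  1.998]
twist [ 0.004 -0.001 -0.   ]
```

View pics/z4.png

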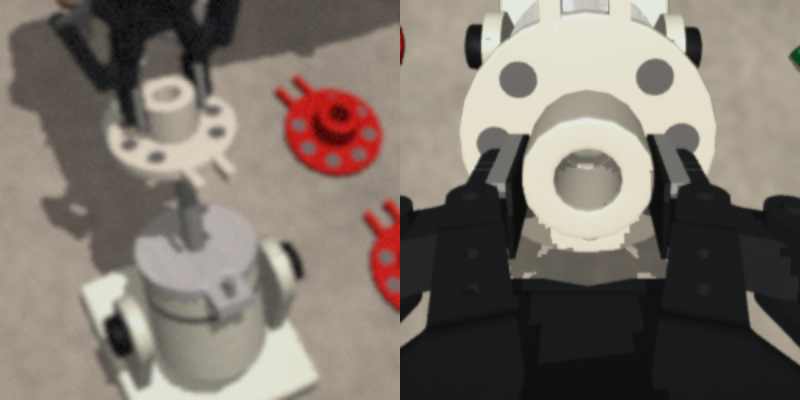

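The wheel hangs just above the spindle tip, and the wrist view shows the spindle tip through the bore at about (588,180) in the zoom.

move_arm(
  steps=[
    {"xyz": [0.09,-0.16,0.5],"twist": [0.004,0,0],"gripper": 1},
    {"xyz": [0,0,0.8],"twist": [0,0,0],"gripper": 1},
    {"xyz": [0,0,0.8],"twist": [0,0,0],"gripper": 1},
    {"xyz": [0,0,0.8],"twist": [0,0,0],"gripper": 1},
    {"xyz": [0,0,0],"twist": [0,0,0],"gripper": 1},
    {"xyz": [0,0,0],"twist": [0,0,0],"gripper": 1},
    {"xyz": [0,0,0],"twist": [0,0,0],"gripper": 1},
  ],
)

```text
clock: 10.58
eef_pos: [587.3, 72.9, 248.0]
eef_rot: [-0.148, 0.715, 0.664, 0.163]
ft_force: [-0.0, 0.7, -1.3]
gripper_width: 38.6
finger_force: 60.7
```

```bash
python3 -c "
from st import *
show(FOOT+70.3*N-3.5*X,-N,X)"
```

```text
t 10.58 tcp [587.321  72.925 247.973] x [0.066 0.901 0.429] z [ 0.036  0.428 -0.903] F [-0.032  0.739 -1.339] M [-0.559  0.039  0.007] w 38.64857540718484 60.69509390741587
j [-0.271  0.424  0.523  1.505 -0.66   1.382  0.313]
shift tool cm [0.001 0.075 3.961]
twist [-0.002 -0.001 -0.001]
```

move_arm(
  steps=[
    {"xyz": [0,0.06,0.6],"twist": [0,0,0],"gripper": 1},
    {"xyz": [0,0,0.8],"twist": [0,0,0],"gripper": 1},
    {"xyz": [0,0,0.8],"twist": [0,0,0],"gripper": 1},
    {"xyz": [0,0,0.8],"twist": [0,0,0],"gripper": 1},
    {"xyz": [0,0,0.8],"twist": [0,0,0],"gripper": 1},
    {"xyz": [0,0,0],"twist": [0,0,0],"gripper": 1},
    {"xyz": [0,0,0],"twist": [0,0,0],"gripper": 1},
  ],
)

```text
clock: 11.17
eef_pos: [588.8, 89.8, 212.8]
eef_rot: [-0.149, 0.715, 0.664, 0.162]
ft_force: [-1.5, -0.1, -1.1]
gripper_width: 38.4
finger_force: 60.7
```

```bash
python3 -c "
from st import *
show(FOOT+40.3*N-3.5*X,-N,X)"
```

```text
t 11.17 tcp [588.788  89.757 212.847] x [0.066 0.901 0.43 ] z [ 0.034  0.428 -0.903] F [-1.481 -0.111 -1.118] M [-0.568  0.021 -0.009] w 38.38108288696121 60.73884551413357
j [-0.29   0.45   0.507  1.556 -0.682  1.307  0.331]
shift tool cm [-0.019  0.082  3.063]
twist [-0.004 -0.001 -0.001]
```

move_arm(
  steps=[
    {"xyz": [-0.02,0.07,0.5],"twist": [-0.004,0,0],"gripper": 1},
    {"xyz": [0,0,0.7],"twist": [0,0,0],"gripper": 1},
    {"xyz": [0,0,0.7],"twist": [0,0,0],"gripper": 1},
    {"xyz": [0,0,0.5],"twist": [0,0,0],"gripper": 1},
    {"xyz": [0,0,0.3],"twist": [0,0,0],"gripper": 1},
    {"xyz": [0,0,0],"twist": [0,0,0],"gripper": 1},
    {"xyz": [0,0,0],"twist": [0,0,0],"gripper": 1},
  ],
)

```text
clock: 11.75
eef_pos: [591.1, 100.4, 189.0]
eef_rot: [-0.147, 0.715, 0.663, 0.164]
ft_force: [-0.5, -0.1, -1.4]
gripper_width: 38.3
finger_force: 60.7
```

```bash
python3 -c "
from st import *
show(FOOT+40.3*N-3.5*X,-N,X)"
```

```text
t 11.75 tcp [591.093 100.442 189.045] x [0.066 0.901 0.429] z [ 0.04   0.428 -0.903] F [-0.478 -0.125 -1.367] M [-0.596  0.045  0.017] w 38.318909685557 60.72729245759547
j [-0.301  0.47   0.495  1.589 -0.702  1.251  0.345]
shift tool cm [ 0.026 -0.065  0.448]
twist [ 0.002 -0.001 -0.001]
```

move_arm(
  steps=[
    {"xyz": [0.02,-0.06,0.2],"twist": [0,0,0],"gripper": 1},
    {"xyz": [0,0,0.15],"twist": [0,0,0],"gripper": 1},
    {"xyz": [0,0,0.15],"twist": [0,0,0],"gripper": 1},
    {"xyz": [0,0,0],"twist": [0,0,0],"gripper": 1},
    {"xyz": [0,0,0],"twist": [0,0,0],"gripper": 1},
  ],
)

```text
clock: 12.17
eef_pos: [590.9, 102.6, 185.1]
eef_rot: [-0.146, 0.715, 0.663, 0.164]
ft_force: [0.0, -0.5, 0.6]
gripper_width: 38.5
finger_force: 60.8
```

```bash
python3 -c "
from st import *
show(FOOT+40.3*N-3.5*X,-N,X)"
```

```text
t 12.17 tcp [590.865 102.569 185.118] x [0.066 0.901 0.43 ] z [ 0.041  0.428 -0.903] F [ 0.01  -0.5    0.635] M [-0.578  0.124  0.013] w 38.45209840151897 60.795888444408774
j [-0.304  0.472  0.493  1.596 -0.705  1.242  0.348]
shift tool cm [ 0.004 -0.023  0.003]
twist [ 0.003 -0.001 -0.001]
```

move_arm(
  steps=[
    {"xyz": [0,0,0.1],"twist": [0,0,0],"gripper": 1},
    {"xyz": [0,0,0.1],"twist": [0,0,0],"gripper": 1},
    {"xyz": [0,0,0],"twist": [0,0,0],"gripper": 1},
    {"xyz": [0,0,0],"twist": [0,0,0],"gripper": 1},
  ],
)

```text
clock: 12.5
eef_pos: [590.9, 102.6, 185.0]
eef_rot: [-0.146, 0.715, 0.663, 0.165]
ft_force: [-2.8, -4.9, 7.4]
gripper_width: 38.4
finger_force: 61.6
```

Seated with contact force. Release and retreat.

move_arm(
  steps=[
    {"xyz": [0,0,0],"twist": [0,0,0],"gripper": -1},
    {"xyz": [0,0,0],"twist": [0,0,0],"gripper": -1},
    {"xyz": [0,0,0],"twist": [0,0,0],"gripper": -1},
    {"xyz": [0,0,0],"twist": [0,0,0],"gripper": -1},
    {"xyz": [0,0,0],"twist": [0,0,0],"gripper": -1},
    {"xyz": [0,0,-1],"twist": [0,0,0],"gripper": -1},
    {"xyz": [0,0,-2],"twist": [0,0,0],"gripper": -1},
    {"xyz": [0,0,-2],"twist": [0,0,0],"gripper": -1},
    {"xyz": [0,0,-2],"twist": [0,0,0],"gripper": -1},
    {"xyz": [0,0,-2],"twist": [0,0,0],"gripper": -1},
    {"xyz": [0,0,-2],"twist": [0,0,0],"gripper": -1},
    {"xyz": [0,0,-1],"twist": [0,0,0],"gripper": -1},
  ],
)

```text
clock: 13.5
eef_pos: [586.9, 50.2, 294.6]
eef_rot: [-0.145, 0.716, 0.663, 0.166]
ft_force: [0.6, -1.1, -0.1]
gripper_width: 85.4
finger_force: 0.0
```

```bash
cat > chk.py <<'E'
from st import *
from station import camera
def chk(names=("wrist","scene")):
    for n in names:
        c=camera(n);W=cloud(c)-FOOT;q=np.stack([W@X,W@Y,W@N],-1);img=c["image"].astype(int)
        r=np.hypot(q[...,0],q[...,1]);m=(r<72)&(q[...,2]>-3)&(q[...,2]<90)&(img.min(-1)>80)
        p=q[m];rr=r[m]
        for lo,hi,a,b,l in((22,45,5,20,"disc top"),(10,19.5,34,45,"hub top"),(10,30,53,63,"spacer top"),(10,27,70,79,"hex top")):
            k=p[(rr>lo)&(rr<hi)&(p[:,2]>a)&(p[:,2]<b)]
            if len(k)>15:
                co=np.linalg.lstsq(np.c_[k[:,:2],np.ones(len(k))],k[:,2],rcond=None)[0]
                print(n,l,len(k),"z med",np.median(k[:,2]),"plane",co)
        f=p[(rr>50)&(rr<68)&(p[:,2]>4)&(p[:,2]<13)&(p[:,0]>40)]
        if len(f)>10:print(n,"fork",len(f),f.mean(0),"left",f[f[:,1]>5].mean(0),"right",f[f[:,1]<-5].mean(0),"xmax",f[:,0].max())
E
python3 -c "
from chk import *
chk();s,R=show()
"
```

```text
wrist disc top 6346 z med 10.116199800912849 plane [-0.002  0.001 10.116]
wrist hub top 1302 z med 39.93841040407776 plane [-0.02   0.001 39.861]
wrist fork 383 [56.508  0.635 10.028] left [56.176 12.289  9.976] right [ 56.835 -10.838  10.08 ] xmax 64.45734720534877
scene disc top 786 z med 8.605752270258542 plane [-0.005  0.001  8.621]
scene hub top 148 z med 38.35513383281361 plane [-0.028  0.021 38.394]
scene fork 99 [58.389 -1.714  8.021] left [57.831 10.793  7.95 ] right [ 57.882 -12.171   7.931] xmax 65.92832149669506
t 13.6 tcp [587.003  50.531 293.741] x [0.066 0.901 0.429] z [ 0.045  0.427 -0.903] F [ 0.354 -0.652 -0.576] M [-0.419  0.059  0.038] w 85.20509610480845 0.0
j [-0.242  0.397  0.542  1.43  -0.641  1.475  0.295]
```

Wheel is home (disc top 10.1, fork centred). On to the spacer.

move_arm(
  steps=[
    {"xyz": [0,0,-2],"twist": [0,-0.11,0],"gripper": -1},
    {"xyz": [0,0,0],"twist": [0,-0.11,0],"gripper": -1},
    {"xyz": [0,0,0],"twist": [0,-0.11,0],"gripper": -1},
    {"xyz": [0,0,0],"twist": [0,-0.11,0],"gripper": -1},
    {"xyz": [-2.5,-0.75,0],"twist": [0,0,0],"gripper": -1},
    {"xyz": [-2.5,-0.75,0],"twist": [0,0,0],"gripper": -1},
    {"xyz": [-2.5,-0.75,0],"twist": [0,0,0],"gripper": -1},
    {"xyz": [-2.5,-0.75,0],"twist": [0,0,0],"gripper": -1},
    {"xyz": [-2.5,-0.75,0],"twist": [0,0,0],"gripper": -1},
    {"xyz": [-2.5,-0.75,0],"twist": [0,0,0],"gripper": -1},
    {"xyz": [-2.5,-0.75,0],"twist": [0,0,0],"gripper": -1},
  ],
)

```text
clock: 14.52
eef_pos: [518.4, -126.5, 306.9]
eef_rot: [0.0, 0.733, 0.68, 0.004]
ft_force: [-0.6, -0.0, -0.5]
gripper_width: 85.7
finger_force: 0.0
```

move_arm(
  steps=[
    {"xyz": [-2.5,-0.75,0],"twist": [0,0,0],"gripper": -1},
    {"xyz": [-2.5,-0.75,0],"twist": [0,0,0],"gripper": -1},
    {"xyz": [-2.5,-0.75,0],"twist": [0,0,0],"gripper": -1},
    {"xyz": [-2.5,-0.75,0],"twist": [0,0,0],"gripper": -1},
    {"xyz": [-2.5,-0.75,0],"twist": [0,0,0],"gripper": -1},
    {"xyz": [-2.5,-0.75,0],"twist": [0,0,0],"gripper": -1},
    {"xyz": [-2.5,-0.75,0],"twist": [0,0,0],"gripper": -1},
    {"xyz": [-2.5,-0.75,0],"twist": [0,0,0],"gripper": -1},
    {"xyz": [0,0,0],"twist": [0,0,0],"gripper": -1},
    {"xyz": [0,0,0],"twist": [0,0,0],"gripper": -1},
    {"xyz": [0,0,0],"twist": [0,0,0],"gripper": -1},
  ],
)

```text
clock: 15.43
eef_pos: [444.8, -320.0, 306.0]
eef_rot: [0.0, 0.733, 0.68, 0.005]
ft_force: [-0.2, 0.9, 0.3]
gripper_width: 85.4
finger_force: 0.0
```

```bash
python3 -c "
from st import *
from station import camera
import pickle
show([453.2,-310,22],[0,0,-1],[.07,.9976,0])
d=pickle.load(open('d0.pkl','rb'))
for n,(a,b,e,f) in(('top',(350,258,385,300)),('scene',(295,225,330,270))):
    W=cloud(d[n])[b:f,a:e].reshape(-1,3);q=W[W[:,2]>25];q=q[abs(q[:,1]+225)<60];print('bottle',q.mean(0),q[:,:2].min(0),q[:,:2].max(0),q[:,2].max())
c=camera('wrist');cv2.imwrite('pics/w5.png',c['image']);W=cloud(c)
for nm,g,h in(('spacer',(453.2,-310),12),('hex',(440,-142),10)):
    m=(np.hypot(W[...,0]-g[0],W[...,1]-g[1])<45)&(W[...,2]>h)&(W[...,2]<25);q=W[m]
    if len(q)>50:print(nm,len(q),q.mean(0),np.median(q[:,2]),cv2.minEnclosingCircle(q[:,:2].astype(np.float32)))
"
```

```text
t 15.43 tcp [ 444.77  -319.988  305.968] x [0.075 0.997 0.006] z [ 0.007  0.006 -1.   ] F [-0.234  0.934  0.32 ] M [ 0.009 -0.083 -0.019] w 85.36683231051362 0.0
j [ 0.039  0.337  0.768  1.441 -0.243  1.455  0.731]
shift tool cm [ 0.884  0.566 28.408]
twist [ 0.007 -0.006 -0.005]
bottle [ 511.011 -217.718   77.46 ] [ 496.587 -239.499] [ 534.485 -200.1  ] 113.1883588600485
bottle [ 522.722 -211.286   68.771] [ 501.156 -234.578] [ 538.774 -198.648] 112.46544604342095
spacer 1882 [ 452.881 -310.949   18.569] 18.626633076486705 ((452.89031982421875, -311.535400390625), 30.752065658569336)
hex 2390 [ 439.057 -143.484   16.383] 16.480526435000087 ((438.8370361328125, -143.52816772460938), 31.777769088745117)
```

move_arm(
  steps=[
    {"xyz": [0.83,0.55,1.0],"twist": [0.007,-0.006,-0.005],"gripper": -1},
    {"xyz": [0,0,3],"twist": [0,0,0],"gripper": -1},
    {"xyz": [0,0,3],"twist": [0,0,0],"gripper": -1},
    {"xyz": [0,0,3],"twist": [0,0,0],"gripper": -1},
    {"xyz": [0,0,3],"twist": [0,0,0],"gripper": -1},
    {"xyz": [0,0,3],"twist": [0,0,0],"gripper": -1},
    {"xyz": [0,0,3],"twist": [0,0,0],"gripper": -1},
    {"xyz": [0,0,3],"twist": [0,0,0],"gripper": -1},
    {"xyz": [0,0,2],"twist": [0,0,0],"gripper": -1},
    {"xyz": [0,0,0],"twist": [0,0,0],"gripper": -1},
    {"xyz": [0,0,0],"twist": [0,0,0],"gripper": -1},
    {"xyz": [0,0,0],"twist": [0,0,0],"gripper": -1},
  ],
)

```text
clock: 16.48
eef_pos: [452.1, -313.7, 68.0]
eef_rot: [0.002, 0.731, 0.682, -0.0]
ft_force: [-0.4, -0.2, 0.7]
gripper_width: 85.4
finger_force: 0.0
```

```bash
python3 -c "
from st import *
show([453,-310.5,24],[0,0,-1],[.07,.9976,0])"
```

```text
t 16.48 tcp [ 452.065 -313.653   68.048] x [ 0.07   0.998 -0.003] z [ 0.003 -0.003 -1.   ] F [-0.433 -0.223  0.672] M [-0.029 -0.009 -0.011] w 85.36051811716503 0.0
j [ 0.096  0.555  0.661  1.772 -0.408  0.951  0.855]
shift tool cm [0.333 0.059 4.404]
twist [0.003 0.003 0.   ]
```

move_arm(
  steps=[
    {"xyz": [0.3,0.06,2.2],"twist": [0.003,0.003,0],"gripper": -1},
    {"xyz": [0,0,1.6],"twist": [0,0,0],"gripper": -1},
    {"xyz": [0,0,0.6],"twist": [0,0,0],"gripper": -1},
    {"xyz": [0,0,0],"twist": [0,0,0],"gripper": -1},
    {"xyz": [0,0,0],"twist": [0,0,0],"gripper": 1},
    {"xyz": [0,0,0],"twist": [0,0,0],"gripper": 1},
    {"xyz": [0,0,0],"twist": [0,0,0],"gripper": 1},
    {"xyz": [0,0,0],"twist": [0,0,0],"gripper": 1},
    {"xyz": [0,0,0],"twist": [0,0,0],"gripper": 1},
    {"xyz": [0,0,0],"twist": [0,0,0],"gripper": 1},
  ],
)

```text
clock: 17.32
eef_pos: [452.7, -312.2, 25.7]
eef_rot: [0.001, 0.732, 0.681, 0.001]
ft_force: [-1.1, 1.3, 6.6]
gripper_width: 59.8
finger_force: 62.7
```

```bash
python3 -c "
from st import *
show([453,-310.5,24],[0,0,-1],[.07,.9976,0])
from station import camera
c=camera('wrist');cv2.imwrite('pics/w6.png',c['image'][200:480,120:520])"
```

```text
t 17.32 tcp [ 452.655 -312.19    25.725] x [ 0.072  0.997 -0.   ] z [ 0.002 -0.    -1.   ] F [-1.063  1.313  6.561] M [ 0.286  0.39  -0.   ] w 59.84357056907051 62.69472325220704
j [ 0.123  0.615  0.625  1.801 -0.457  0.873  0.888]
shift tool cm [0.171 0.022 0.173]
twist [ 0.002  0.    -0.002]
```

View pics/w6.png

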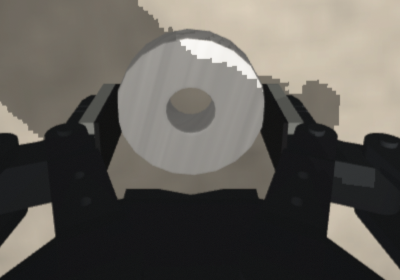

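Spacer is gripped, its bore visible between the pads. Lift and carry.

move_arm(
  steps=[
    {"xyz": [0,0,-1.5],"twist": [0,0,0],"gripper": 1},
    {"xyz": [0,0,-2.6],"twist": [0,0,0],"gripper": 1},
    {"xyz": [0,0,-2.6],"twist": [0,0,0],"gripper": 1},
    {"xyz": [0,0,-2.6],"twist": [0,0,0],"gripper": 1},
    {"xyz": [0,0,-2.6],"twist": [0,0,0],"gripper": 1},
    {"xyz": [0,0,-2.6],"twist": [0,0,0],"gripper": 1},
    {"xyz": [0,0,-2.6],"twist": [0,0,0],"gripper": 1},
    {"xyz": [0,0,-2.6],"twist": [0,0,0],"gripper": 1},
    {"xyz": [0,0,-2.6],"twist": [0,0,0],"gripper": 1},
    {"xyz": [0,0,-2.6],"twist": [0,0,0],"gripper": 1},
    {"xyz": [0,0,-2.6],"twist": [0,0,0],"gripper": 1},
    {"xyz": [0,0,-1.5],"twist": [0,0,0],"gripper": 1},
  ],
)

```text
clock: 18.37
eef_pos: [452.2, -312.6, 317.3]
eef_rot: [0.002, 0.732, 0.681, 0.001]
ft_force: [0.9, -0.0, -1.7]
gripper_width: 59.7
finger_force: 65.1
```

move_arm(
  steps=[
    {"xyz": [2.7,0.85,0],"twist": [0,0,0],"gripper": 1},
    {"xyz": [2.7,0.85,0],"twist": [0,0,0],"gripper": 1},
    {"xyz": [2.7,0.85,0],"twist": [0,0,0],"gripper": 1},
    {"xyz": [2.7,0.85,0],"twist": [0,0,0],"gripper": 1},
    {"xyz": [2.7,0.85,0],"twist": [0,0,0],"gripper": 1},
    {"xyz": [2.7,0.85,0],"twist": [0,0,0],"gripper": 1},
    {"xyz": [2.7,0.85,0],"twist": [0,0,0],"gripper": 1},
    {"xyz": [2.7,0.85,0],"twist": [0,0,0],"gripper": 1},
    {"xyz": [2.7,0.85,0],"twist": [0,0,0],"gripper": 1},
    {"xyz": [2.7,0.85,0],"twist": [0,0,0],"gripper": 1},
    {"xyz": [2.7,0.85,0],"twist": [0,0,0],"gripper": 1},
    {"xyz": [2.7,0.85,0],"twist": [0,0,0],"gripper": 1},
  ],
)

```text
clock: 19.37
eef_pos: [577.1, 5.3, 314.2]
eef_rot: [-0.001, 0.732, 0.681, 0.0]
ft_force: [-0.9, 0.5, -1.0]
gripper_width: 59.5
finger_force: 65.0
```

move_arm(
  steps=[
    {"xyz": [0,0,0],"twist": [0,0.11,0],"gripper": 1},
    {"xyz": [0,0,0],"twist": [0,0.11,0],"gripper": 1},
    {"xyz": [0,0,0],"twist": [0,0.11,0],"gripper": 1},
    {"xyz": [0,0,0],"twist": [0,0.11,0],"gripper": 1},
    {"xyz": [0,0,0],"twist": [0,0,0],"gripper": 1},
    {"xyz": [0,0,0],"twist": [0,0,0],"gripper": 1},
    {"xyz": [0,0,0],"twist": [0,0,0],"gripper": 1},
  ],
)

```text
clock: 19.95
eef_pos: [577.1, 5.4, 314.0]
eef_rot: [-0.149, 0.714, 0.665, 0.159]
ft_force: [-0.5, 1.1, -0.9]
gripper_width: 59.5
finger_force: 65.0
```

```bash
cat > hand.py <<'E'
from st import *
from station import camera
def hand(rad,name="wrist"):
    c=camera(name);s,R=show();W=(cloud(c)-s["eef_pos"])@R;img=c["image"].astype(int)
    m=(W[...,2]>0)&(W[...,2]<14)&(np.hypot(W[...,0],W[...,1])<rad+12)&(img.min(-1)>75)
    n,lab,st,_=cv2.connectedComponentsWithStats(m.astype(np.uint8));m=lab==1+np.argmax(st[1:,4])
    z=np.median(W[m][:,2]);m&=abs(W[...,2]-z)<2;q=W[m]
    print("top z",z,"plane",np.linalg.lstsq(np.c_[q[:,:2],np.ones(len(q))],q[:,2],rcond=None)[0],"n",len(q),"circle",cv2.minEnclosingCircle(q[:,:2].astype(np.float32)))
    cs,hi=cv2.findContours(m.astype(np.uint8),cv2.RETR_CCOMP,cv2.CHAIN_APPROX_NONE)
    hs=[k for k,h in zip(cs,hi[0]) if h[3]>=0];k=max(hs,key=cv2.contourArea);p=W[k[:,0,1],k[:,0,0]];p=p[abs(p[:,2]-z)<3]
    print("bore circle",cv2.minEnclosingCircle(p[:,:2].astype(np.float32)))
    return q
E
python3 -c "
from hand import *
hand(31)
show(FOOT+116.7*N,-N,X)"
```

```text
t 20.0 tcp [577.196   6.595 314.082] x [0.062 0.902 0.426] z [ 0.028  0.425 -0.905] F [-0.165 -0.604 -1.077] M [-0.54   0.05  -0.011] w 59.498384264295694 65.04087243229151
j [-0.179  0.403  0.571  1.377 -0.632  1.571  0.349]
top z 7.065523477146401 plane [0.004 0.002 7.047] n 14314 circle ((0.09295877814292908, 0.18122704327106476), 30.954875946044922)
bore circle ((0.24130481481552124, 0.3013482391834259), 10.589489936828613)
t 20.0 tcp [577.196   6.595 314.082] x [0.062 0.902 0.426] z [ 0.028  0.425 -0.905] F [-0.165 -0.604 -1.077] M [-0.54   0.05  -0.011] w 59.498384264295694 65.04087243229151
j [-0.179  0.403  0.571  1.377 -0.632  1.571  0.349]
shift tool cm [3.582 0.626 8.15 ]
twist [-0.009  0.002  0.004]
```

move_arm(
  steps=[
    {"xyz": [1.2,0.2,0.5],"twist": [-0.009,0.002,0.004],"gripper": 1},
    {"xyz": [1.2,0.2,1],"twist": [0,0,0],"gripper": 1},
    {"xyz": [1.18,0.2,1.5],"twist": [0,0,0],"gripper": 1},
    {"xyz": [0,0,1.5],"twist": [0,0,0],"gripper": 1},
    {"xyz": [0,0,1.5],"twist": [0,0,0],"gripper": 1},
    {"xyz": [0,0,1.0],"twist": [0,0,0],"gripper": 1},
    {"xyz": [0,0,1.0],"twist": [0,0,0],"gripper": 1},
    {"xyz": [0,0,0],"twist": [0,0,0],"gripper": 1},
    {"xyz": [0,0,0],"twist": [0,0,0],"gripper": 1},
    {"xyz": [0,0,0],"twist": [0,0,0],"gripper": 1},
  ],
)

```text
clock: 20.83
eef_pos: [588.8, 70.0, 257.1]
eef_rot: [-0.147, 0.716, 0.662, 0.163]
ft_force: [-0.2, 0.1, -1.9]
gripper_width: 59.4
finger_force: 65.0
```

```bash
python3 -c "
from st import *
show(FOOT+86*N,-N,X)"
```

```text
t 20.83 tcp [588.809  70.027 257.062] x [0.069 0.901 0.428] z [ 0.04   0.427 -0.904] F [-0.229  0.124 -1.945] M [-0.592  0.073  0.025] w 59.36774582920515 65.01197062432766
j [-0.276  0.421  0.539  1.489 -0.661  1.4    0.306]
shift tool cm [ 0.217 -0.115  3.33 ]
twist [ 0.002  0.    -0.004]
```

move_arm(
  steps=[
    {"xyz": [0.2,-0.13,0.4],"twist": [0.002,0,-0.004],"gripper": 1},
    {"xyz": [0,0,0.7],"twist": [0,0,0],"gripper": 1},
    {"xyz": [0,0,0.7],"twist": [0,0,0],"gripper": 1},
    {"xyz": [0,0,0.7],"twist": [0,0,0],"gripper": 1},
    {"xyz": [0,0,0],"twist": [0,0,0],"gripper": 1},
    {"xyz": [0,0,0],"twist": [0,0,0],"gripper": 1},
    {"xyz": [0,0,0],"twist": [0,0,0],"gripper": 1},
  ],
)

```text
clock: 21.42
eef_pos: [588.1, 82.9, 234.5]
eef_rot: [-0.148, 0.715, 0.664, 0.162]
ft_force: [-0.1, -0.1, -1.1]
gripper_width: 59.9
finger_force: 65.0
```

```bash
python3 -c "
from st import *
show(FOOT+65*N,-N,X)"
```

```text
t 21.42 tcp [588.08   82.851 234.506] x [0.066 0.901 0.429] z [ 0.036  0.427 -0.903] F [-0.072 -0.059 -1.108] M [-0.609  0.059 -0.034] w 59.861588705219745 65.02900773659348
j [-0.292  0.434  0.528  1.527 -0.672  1.351  0.317]
shift tool cm [0.033 0.081 2.847]
twist [-0.002  0.    -0.001]
```

move_arm(
  steps=[
    {"xyz": [0.02,0.06,0.5],"twist": [0,0,0],"gripper": 1},
    {"xyz": [0,0,0.7],"twist": [0,0,0],"gripper": 1},
    {"xyz": [0,0,0.7],"twist": [0,0,0],"gripper": 1},
    {"xyz": [0,0,0.5],"twist": [0,0,0],"gripper": 1},
    {"xyz": [0,0,0],"twist": [0,0,0],"gripper": 1},
    {"xyz": [0,0,0],"twist": [0,0,0],"gripper": 1},
    {"xyz": [0,0,0],"twist": [0,0,0],"gripper": 1},
  ],
)

```text
clock: 22.0
eef_pos: [589.7, 93.2, 213.1]
eef_rot: [-0.148, 0.715, 0.664, 0.163]
ft_force: [0.1, 0.4, -1.1]
gripper_width: 59.7
finger_force: 65.0
```

```bash
python3 -c "
from st import *
show(FOOT+65*N,-N,X)"
```

```text
t 22.0 tcp [589.673  93.244 213.054] x [0.066 0.901 0.429] z [ 0.036  0.427 -0.904] F [ 0.114  0.417 -1.091] M [-0.611 -0.004 -0.013] w 59.693311356021546 65.04032492637634
j [-0.304  0.451  0.517  1.557 -0.687  1.305  0.328]
shift tool cm [0.005 0.009 0.459]
twist [-0.002  0.    -0.   ]
```

move_arm(
  steps=[
    {"xyz": [0,0,0.2],"twist": [0,0,0],"gripper": 1},
    {"xyz": [0,0,0.15],"twist": [0,0,0],"gripper": 1},
    {"xyz": [0,0,0.15],"twist": [0,0,0],"gripper": 1},
    {"xyz": [0,0,0.1],"twist": [0,0,0],"gripper": 1},
    {"xyz": [0,0,0],"twist": [0,0,0],"gripper": 1},
    {"xyz": [0,0,0],"twist": [0,0,0],"gripper": 1},
  ],
)

```text
clock: 22.5
eef_pos: [589.9, 95.0, 209.1]
eef_rot: [-0.147, 0.715, 0.664, 0.163]
ft_force: [-2.6, -2.1, 5.0]
gripper_width: 59.4
finger_force: 65.7
```

```bash
python3 -c "
from st import *
show(FOOT+65*N,-N,X)"
```

```text
t 22.5 tcp [589.928  95.019 209.147] x [0.065 0.901 0.429] z [ 0.037  0.427 -0.903] F [-2.557 -2.086  4.956] M [-0.43   0.562  0.234] w 59.417039554214675 65.73915638029575
j [-0.306  0.454  0.516  1.563 -0.691  1.296  0.331]
shift tool cm [ 0.011 -0.002  0.03 ]
twist [-0.001 -0.    -0.   ]
```

move_arm(
  steps=[
    {"xyz": [0,0,0.1],"twist": [0,0,0],"gripper": 1},
    {"xyz": [0,0,0],"twist": [0,0,0],"gripper": 1},
    {"xyz": [0,0,0],"twist": [0,0,0],"gripper": -1},
    {"xyz": [0,0,0],"twist": [0,0,0],"gripper": -1},
    {"xyz": [0,0,0],"twist": [0,0,0],"gripper": -1},
    {"xyz": [0,0,0],"twist": [0,0,0],"gripper": -1},
    {"xyz": [0,0,-1],"twist": [0,0,0],"gripper": -1},
    {"xyz": [0,0,-2],"twist": [0,0,0],"gripper": -1},
    {"xyz": [0,0,-2],"twist": [0,0,0],"gripper": -1},
    {"xyz": [0,0,-2],"twist": [0,0,0],"gripper": -1},
    {"xyz": [0,0,-2],"twist": [0,0,0],"gripper": -1},
    {"xyz": [0,0,-1],"twist": [0,0,0],"gripper": -1},
  ],
)

```text
clock: 23.5
eef_pos: [587.2, 51.6, 300.1]
eef_rot: [-0.146, 0.715, 0.664, 0.164]
ft_force: [0.3, 0.1, 0.6]
gripper_width: 85.6
finger_force: 0.0
```

```bash
python3 -c "
from chk import *
chk();s,R=show()
from station import camera
import pickle
for n in('wrist',):
    W=cloud(camera(n));m=(np.hypot(W[...,0]-439.5,W[...,1]+143)<40)&(abs(W[...,2]-16)<4);q=W[m]
    print(len(q))
d=pickle.load(open('d0.pkl','rb'));w1=pickle.load(open('w1.pkl','rb'))[0];w2=pickle.load(open('w2.pkl','rb'))[0]
for nm,c in(('top',d['top']),('scene',d['scene']),('w1',w1),('w2',w2)):
    W=cloud(c);g=np.hypot(W[...,0]-439.5,W[...,1]+143)<42
    q=W[g&(W[...,2]>(8 if nm in('top','scene') else 12))&(W[...,2]<24)]
    if nm[0]=='w': q=q[q[:,2]>np.median(q[:,2])-1.5]
    hull=cv2.convexHull(q[:,:2].astype(np.float32));
    P=q[:,:2];c0=np.array(cv2.minEnclosingCircle(hull)[0])
    # width vs direction: flats where support width is smallest
    a=np.radians(np.arange(0,60));w=[np.mean([np.ptp(P@[np.cos(t+k),np.sin(t+k)]) for k in(0,np.pi/3,2*np.pi/3)]) for t in a]
    print(nm,len(q),'centre',c0,P.mean(0),'z',np.median(q[:,2]),'flat normal az',np.argmin(w),min(w),max(w))
"
```

```text
wrist disc top 3211 z med 10.071155547566036 plane [-0.003  0.001 10.129]
wrist spacer top 4903 z med 58.04685542696015 plane [ 0.     0.002 58.041]
wrist fork 367 [56.443  0.749 10.102] left [56.112 12.311 10.06 ] right [ 56.741 -10.566  10.144] xmax 64.18630830352478
scene disc top 697 z med 8.57336752514178 plane [-0.007  0.001  8.645]
scene spacer top 441 z med 56.47152672939058 plane [-0.001  0.001 56.488]
scene fork 99 [58.152 -0.892  8.127] left [57.33  10.686  7.949] right [ 58.041 -12.156   7.897] xmax 66.45929064253008
t 23.6 tcp [587.327  51.809 299.272] x [0.066 0.901 0.428] z [ 0.041  0.426 -0.904] F [-0.164  0.386 -0.745] M [-0.504  0.064 -0.037] w 85.35220875317977 0.0
j [-0.251  0.399  0.553  1.415 -0.643  1.492  0.289]
0
top 557 centre [ 439.52  -141.739] [ 439.448 -141.925] z 15.814693453153197 flat normal az 38 56.06815041247896 61.8073231741138
scene 356 centre [ 440.802 -141.653] [ 442.173 -140.588] z 14.755817983538286 flat normal az 40 57.79587359008969 61.942523737712385
w1 1301 centre [ 440.114 -143.332] [ 440.018 -142.712] z 16.941871581875823 flat normal az 39 57.36409581423652 63.5692484638086
w2 1278 centre [ 439.997 -142.823] [ 439.95  -142.696] z 16.968075563513825 flat normal az 38 56.76249664907479 62.73429667728387
```

Spacer is home (top at 58.0). Now the hex collar.

move_arm(
  steps=[
    {"xyz": [0,0,-1],"twist": [0,-0.11,0],"gripper": -1},
    {"xyz": [0,0,0],"twist": [0,-0.11,0],"gripper": -1},
    {"xyz": [0,0,0],"twist": [0,-0.11,0],"gripper": -1},
    {"xyz": [0,0,0],"twist": [0,-0.11,0],"gripper": -1},
    {"xyz": [-2.55,-1.66,0],"twist": [0,0,0],"gripper": -1},
    {"xyz": [-2.55,-1.66,0],"twist": [0,0,0],"gripper": -1},
    {"xyz": [-2.55,-1.66,0],"twist": [0,0,0],"gripper": -1},
    {"xyz": [-2.55,-1.66,0],"twist": [0,0,0],"gripper": -1},
    {"xyz": [-2.55,-1.66,0],"twist": [0,0,0],"gripper": -1},
    {"xyz": [-2.55,-1.66,0],"twist": [0,0,0],"gripper": -1},
    {"xyz": [-2.55,-1.66,0],"twist": [0,0,0],"gripper": -1},
    {"xyz": [-2.55,-1.66,0],"twist": [0,0,0],"gripper": -1},
  ],
)

```text
clock: 24.65
eef_pos: [436.7, -143.8, 303.3]
eef_rot: [-0.001, 0.732, 0.681, 0.002]
ft_force: [1.0, -0.4, -0.7]
gripper_width: 85.0
finger_force: 0.0
```

move_arm(
  steps=[
    {"xyz": [0,0,2.5],"twist": [0,0,0.1],"gripper": -1},
    {"xyz": [0,0,2.5],"twist": [0,0,0.1],"gripper": -1},
    {"xyz": [0,0,2.5],"twist": [0,0,0.1],"gripper": -1},
    {"xyz": [0,0,2.5],"twist": [0,0,0],"gripper": -1},
    {"xyz": [0,0,2.5],"twist": [0,0,0],"gripper": -1},
    {"xyz": [0,0,2.5],"twist": [0,0,0],"gripper": -1},
    {"xyz": [0,0,2.5],"twist": [0,0,0],"gripper": -1},
    {"xyz": [0,0,2.5],"twist": [0,0,0],"gripper": -1},
    {"xyz": [0,0,0],"twist": [0,0,0],"gripper": -1},
    {"xyz": [0,0,0],"twist": [0,0,0],"gripper": -1},
    {"xyz": [0,0,0],"twist": [0,0,0],"gripper": -1},
  ],
)

```text
clock: 25.57
eef_pos: [439.6, -143.5, 105.4]
eef_rot: [0.0, 0.826, 0.563, 0.003]
ft_force: [0.1, -0.2, 0.1]
gripper_width: 85.6
finger_force: 0.0
```

```bash
python3 -c "
from st import *
a=np.radians(68.5)
show([440,-142.7,25],[0,0,-1],[np.cos(a),np.sin(a),0])"
```

```text
t 25.57 tcp [ 439.599 -143.534  105.399] x [0.365 0.931 0.004] z [ 0.005  0.002 -1.   ] F [ 0.069 -0.213  0.103] M [0.029 0.04  0.039] w 85.58738721439707 0.0
j [-0.306  0.333  0.717  1.972 -0.277  0.929  0.177]
shift tool cm [ 0.059 -0.025  8.04 ]
twist [ 0.004 -0.004  0.001]
```

move_arm(
  steps=[
    {"xyz": [0.05,0,2.5],"twist": [0.004,-0.004,0],"gripper": -1},
    {"xyz": [0,0,2.5],"twist": [0,0,0],"gripper": -1},
    {"xyz": [0,0,2.0],"twist": [0,0,0],"gripper": -1},
    {"xyz": [0,0,1.0],"twist": [0,0,0],"gripper": -1},
    {"xyz": [0,0,0],"twist": [0,0,0],"gripper": -1},
    {"xyz": [0,0,0],"twist": [0,0,0],"gripper": 1},
    {"xyz": [0,0,0],"twist": [0,0,0],"gripper": 1},
    {"xyz": [0,0,0],"twist": [0,0,0],"gripper": 1},
    {"xyz": [0,0,0],"twist": [0,0,0],"gripper": 1},
    {"xyz": [0,0,0],"twist": [0,0,0],"gripper": 1},
    {"xyz": [0,0,0],"twist": [0,0,0],"gripper": 1},
    {"xyz": [0,0,0],"twist": [0,0,0],"gripper": 1},
  ],
)

```text
clock: 26.57
eef_pos: [441.1, -143.7, 26.9]
eef_rot: [0.001, 0.826, 0.563, 0.001]
ft_force: [-1.3, 0.6, 4.8]
gripper_width: 54.6
finger_force: 62.6
```

```bash
python3 -c "
from hand import *
hand(28)"
```

```text
t 26.62 tcp [ 441.122 -143.714   26.915] x [0.366 0.931 0.001] z [ 0.004  0.    -1.   ] F [-0.262  0.287  5.073] M [0.072 0.24  0.009] w 54.195065044420645 62.58559584617615
j [-0.228  0.469  0.639  2.035 -0.405  0.759  0.283]
top z 10.314212495368734 plane [ 0.003  0.003 10.304] n 12470 circle ((0.04387718066573143, -0.20826098322868347), 32.12919998168945)
bore circle ((0.14922094345092773, 0.2979402542114258), 11.292261123657227)
```

move_arm(
  steps=[
    {"xyz": [0,0,-1.5],"twist": [0,0,0],"gripper": 1},
    {"xyz": [0,0,-2.6],"twist": [0,0,-0.1],"gripper": 1},
    {"xyz": [0,0,-2.6],"twist": [0,0,-0.1],"gripper": 1},
    {"xyz": [0,0,-2.6],"twist": [0,0,-0.1],"gripper": 1},
    {"xyz": [0,0,-2.6],"twist": [0,0,0],"gripper": 1},
    {"xyz": [0,0,-2.6],"twist": [0,0,0],"gripper": 1},
    {"xyz": [0,0,-2.6],"twist": [0,0,0],"gripper": 1},
    {"xyz": [0,0,-2.6],"twist": [0,0,0],"gripper": 1},
    {"xyz": [0,0,-2.6],"twist": [0,0,0],"gripper": 1},
    {"xyz": [0,0,-2.6],"twist": [0,0,0],"gripper": 1},
    {"xyz": [0,0,-2.6],"twist": [0,0,0],"gripper": 1},
    {"xyz": [0,0,-1.5],"twist": [0,0,0],"gripper": 1},
  ],
)

```text
clock: 27.62
eef_pos: [440.3, -144.1, 318.9]
eef_rot: [0.002, 0.733, 0.68, 0.002]
ft_force: [0.2, 0.4, -0.9]
gripper_width: 54.1
finger_force: 64.0
```

move_arm(
  steps=[
    {"xyz": [2.3,1.8,0],"twist": [0,0,0],"gripper": 1},
    {"xyz": [2.3,1.8,0],"twist": [0,0,0],"gripper": 1},
    {"xyz": [2.3,1.8,0],"twist": [0,0,0],"gripper": 1},
    {"xyz": [2.3,1.8,0],"twist": [0,0,0],"gripper": 1},
    {"xyz": [2.3,1.8,0],"twist": [0,0,0],"gripper": 1},
    {"xyz": [2.3,1.8,0],"twist": [0,0,0],"gripper": 1},
    {"xyz": [2.3,1.8,0],"twist": [0,0,0],"gripper": 1},
    {"xyz": [0,0,0],"twist": [0,0.11,0],"gripper": 1},
    {"xyz": [0,0,0],"twist": [0,0.11,0],"gripper": 1},
    {"xyz": [0,0,0],"twist": [0,0.11,0],"gripper": 1},
    {"xyz": [0,0,0],"twist": [0,0.11,0],"gripper": 1},
    {"xyz": [0,0,0],"twist": [0,0,0],"gripper": 1},
  ],
)

```text
clock: 28.62
eef_pos: [576.1, 0.2, 313.7]
eef_rot: [-0.148, 0.72, 0.659, 0.159]
ft_force: [-0.9, -1.9, -1.2]
gripper_width: 54.1
finger_force: 64.0
```

move_arm(
  steps=[
    {"xyz": [0,0,0],"twist": [0,0,0],"gripper": 1},
    {"xyz": [0,0,0],"twist": [0,0,0],"gripper": 1},
  ],
)

```text
clock: 28.78
eef_pos: [577.4, 9.2, 315.7]
eef_rot: [-0.148, 0.715, 0.665, 0.16]
ft_force: [0.1, 1.2, -0.7]
gripper_width: 53.8
finger_force: 64.0
```

```bash
python3 -c "
from hand import *
hand(28)
show(FOOT+118.3*N,-N,X)"
```

```text
t 28.83 tcp [577.466  10.258 315.795] x [0.063 0.903 0.426] z [ 0.031  0.425 -0.905] F [ 0.047  0.802 -0.496] M [-0.488 -0.023 -0.046] w 54.149254366132084 63.99172782897949
j [-0.166  0.394  0.54   1.377 -0.62   1.562  0.331]
top z 10.167496570779377 plane [ 0.002  0.003 10.171] n 12538 circle ((1.4017740488052368, 0.14171738922595978), 34.609683990478516)
bore circle ((-0.8202470541000366, 0.09126636385917664), 11.240410804748535)
t 28.83 tcp [577.466  10.258 315.795] x [0.063 0.903 0.426] z [ 0.031  0.425 -0.905] F [ 0.047  0.802 -0.496] M [-0.488 -0.023 -0.046] w 54.149254366132084 63.99172782897949
j [-0.166  0.394  0.54   1.377 -0.62   1.562  0.331]
shift tool cm [3.182 0.596 7.988]
twist [-0.007  0.003  0.002]
```

move_arm(
  steps=[
    {"xyz": [1.05,0.2,0.5],"twist": [-0.007,0.003,0.002],"gripper": 1},
    {"xyz": [1.05,0.2,1],"twist": [0,0,0],"gripper": 1},
    {"xyz": [1.05,0.2,1.5],"twist": [0,0,0],"gripper": 1},
    {"xyz": [0,0,1.5],"twist": [0,0,0],"gripper": 1},
    {"xyz": [0,0,1.5],"twist": [0,0,0],"gripper": 1},
    {"xyz": [0,0,1.0],"twist": [0,0,0],"gripper": 1},
    {"xyz": [0,0,0.8],"twist": [0,0,0],"gripper": 1},
    {"xyz": [0,0,0],"twist": [0,0,0],"gripper": 1},
    {"xyz": [0,0,0],"twist": [0,0,0],"gripper": 1},
    {"xyz": [0,0,0],"twist": [0,0,0],"gripper": 1},
    {"xyz": [0,0,0],"twist": [0,0,0],"gripper": 1},
  ],
)

```text
clock: 29.75
eef_pos: [589.0, 68.3, 258.9]
eef_rot: [-0.146, 0.717, 0.662, 0.164]
ft_force: [0.7, 0.3, 0.0]
gripper_width: 54.1
finger_force: 64.0
```

```bash
python3 -c "
from hand import *
hand(28)
show(FOOT+84.3*N,-N,X)"
```

```text
t 29.8 tcp [588.91   68.345 258.783] x [0.07  0.901 0.429] z [ 0.041  0.427 -0.903] F [0.857 0.158 0.483] M [-0.55   0.081 -0.008] w 53.61742816494664 63.9862596988678
j [-0.253  0.415  0.508  1.486 -0.648  1.397  0.297]
top z 10.487786402310274 plane [ 0.002  0.002 10.488] n 12554 circle ((3.4223830699920654, 1.1939008235931396), 35.38084411621094)
bore circle ((0.4645441472530365, 0.21137335896492004), 11.389997482299805)
t 29.8 tcp [588.91   68.345 258.783] x [0.07  0.901 0.429] z [ 0.041  0.427 -0.903] F [0.857 0.158 0.483] M [-0.55   0.081 -0.008] w 53.61742816494664 63.9862596988678
j [-0.253  0.415  0.508  1.486 -0.648  1.397  0.297]
shift tool cm [ 0.293 -0.144  3.727]
twist [ 0.003 -0.    -0.005]
```

move_arm(
  steps=[
    {"xyz": [0.27,-0.15,0.4],"twist": [0.003,0,-0.005],"gripper": 1},
    {"xyz": [0,0,0.7],"twist": [0,0,0],"gripper": 1},
    {"xyz": [0,0,0.7],"twist": [0,0,0],"gripper": 1},
    {"xyz": [0,0,0.6],"twist": [0,0,0],"gripper": 1},
    {"xyz": [0,0,0],"twist": [0,0,0],"gripper": 1},
    {"xyz": [0,0,0],"twist": [0,0,0],"gripper": 1},
    {"xyz": [0,0,0],"twist": [0,0,0],"gripper": 1},
  ],
)

```text
clock: 30.38
eef_pos: [587.9, 81.9, 237.3]
eef_rot: [-0.148, 0.714, 0.664, 0.162]
ft_force: [0.8, -0.1, -0.7]
gripper_width: 54.0
finger_force: 64.0
```

```bash
python3 -c "
from hand import *
show(FOOT+84.3*N,-N,X)"
```

```text
t 30.38 tcp [587.942  81.863 237.274] x [0.065 0.901 0.429] z [ 0.036  0.427 -0.903] F [ 0.838 -0.05  -0.705] M [-0.577  0.088  0.017] w 54.03549374439402 63.96847486495972
j [-0.27   0.427  0.497  1.522 -0.658  1.351  0.307]
shift tool cm [0.004 0.083 1.21 ]
twist [-0.002 -0.     0.   ]
```

move_arm(
  steps=[
    {"xyz": [0,0.06,0.4],"twist": [0,0,0],"gripper": 1},
    {"xyz": [0,0,0.4],"twist": [0,0,0],"gripper": 1},
    {"xyz": [0,0,0.2],"twist": [0,0,0],"gripper": 1},
    {"xyz": [0,0,0.15],"twist": [0,0,0],"gripper": 1},
    {"xyz": [0,0,0.15],"twist": [0,0,0],"gripper": 1},
    {"xyz": [0,0,0],"twist": [0,0,0],"gripper": 1},
    {"xyz": [0,0,0],"twist": [0,0,0],"gripper": 1},
  ],
)

```text
clock: 30.97
eef_pos: [588.8, 87.0, 226.6]
eef_rot: [-0.148, 0.714, 0.664, 0.163]
ft_force: [-3.8, -2.0, 5.2]
gripper_width: 54.4
finger_force: 64.7
```

```bash
python3 -c "
from hand import *
show(FOOT+84.3*N,-N,X)"
```

```text
t 30.97 tcp [588.768  87.04  226.617] x [0.065 0.901 0.429] z [ 0.036  0.428 -0.903] F [-3.781 -2.009  5.216] M [-0.365  0.642  0.303] w 54.369857522137856 64.6891701221466
j [-0.275  0.436  0.492  1.537 -0.665  1.328  0.312]
shift tool cm [-0.011  0.043  0.023]
twist [-0.002 -0.001  0.   ]
```

Contact at the expected depth; press 1 mm, release and retreat.

move_arm(
  steps=[
    {"xyz": [0,0,0.1],"twist": [0,0,0],"gripper": 1},
    {"xyz": [0,0,0],"twist": [0,0,0],"gripper": 1},
    {"xyz": [0,0,0],"twist": [0,0,0],"gripper": -1},
    {"xyz": [0,0,0],"twist": [0,0,0],"gripper": -1},
    {"xyz": [0,0,0],"twist": [0,0,0],"gripper": -1},
    {"xyz": [0,0,0],"twist": [0,0,0],"gripper": -1},
    {"xyz": [0,0,-1],"twist": [0,0,0],"gripper": -1},
    {"xyz": [0,0,-2],"twist": [0,0,0],"gripper": -1},
    {"xyz": [0,0,-2],"twist": [0,0,0],"gripper": -1},
    {"xyz": [0,0,-2],"twist": [0,0,0],"gripper": -1},
    {"xyz": [0,0,-2],"twist": [0,0,0],"gripper": -1},
    {"xyz": [0,0,0],"twist": [0,0,0],"gripper": -1},
  ],
)

```text
clock: 31.97
eef_pos: [587.8, 46.0, 310.7]
eef_rot: [-0.144, 0.715, 0.664, 0.165]
ft_force: [0.4, -0.6, 0.7]
gripper_width: 85.6
finger_force: 0.0
```

```bash
python3 -c "
from chk import *
chk();show()
cv2.imwrite('pics/end.png',camera('scene')['image'])"
```

```text
wrist disc top 2915 z med 10.09855695629765 plane [-0.002  0.002 10.126]
wrist spacer top 253 z med 58.2233967863307 plane [-0.011  0.006 58.879]
wrist hex top 4085 z med 74.0522905811239 plane [ 0.002  0.002 74.04 ]
wrist fork 334 [56.364  1.009 10.057] left [56.149 12.155  9.975] right [ 56.56  -10.754  10.13 ] xmax 64.47686912442906
scene disc top 696 z med 8.561123450964825 plane [0.001 0.    8.497]
scene spacer top 91 z med 58.30322085063636 plane [ 0.018 -0.036 57.8  ]
scene hex top 399 z med 72.56402245477138 plane [ 0.001 -0.004 72.498]
scene fork 103 [58.32  -1.295  8.162] left [57.583 10.957  8.154] right [ 58.299 -12.088   7.815] xmax 65.77005601949477
t 32.07 tcp [586.287  48.622 306.955] x [0.065 0.901 0.429] z [ 0.038  0.427 -0.903] F [-0.056  0.533  0.425] M [-0.415  0.075 -0.008] w 85.5934965198648 0.0
j [-0.224  0.393  0.524  1.398 -0.629  1.507  0.277]
```

View pics/end.png

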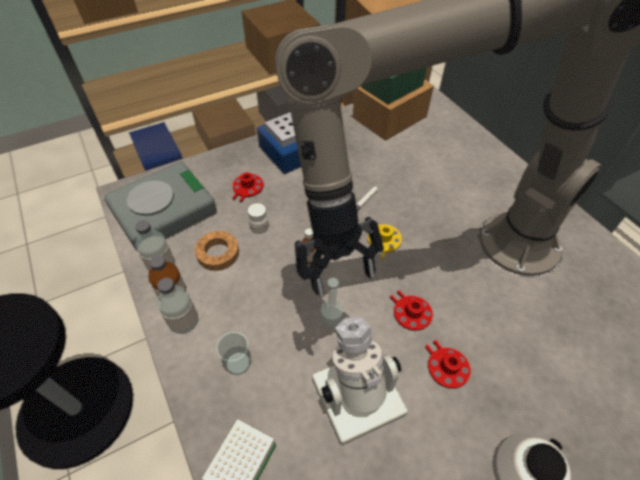

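The picture shows the stack complete at (355,345), the gripper clear at (335,260), and the bystanders I can see where they were.

```bash
python3 -c "
from station import hand_in
print(hand_in())"
```

```text
the job is handed in; nothing more can be done
None
```

The job is handed in at about 32 s of the 72 s limit: the wheel is flat on the flange with its fork over the pin, the spacer and hex collar are pushed home above it, and the gripper is clear; the hand-in returned no verdict.

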